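# Fit the arbor and the lap to the lapping machine

## Task

Make the small lapping machine ready for facing rings: take the arbor with the slotted flange out of the wooden rack and seat it fully home in the machine's spindle, its two slots over the two drive dogs. Then lower the brass lap, hub up, onto the arbor until it lies on the flange, and after it the knurled collar onto the thin post until it rests on the lap's hub. Lower each part all the way down by hand, without dropping or forcing it, and leave the other things on the bench where they are.

Things in the scene. Friction and masses are not known exactly. Their poses are not given: they have to be found in the camera images.
- nose (a point): Centre of the face of the machine's spindle nose, 72 mm above the bench; z up along the spindle axis, x towards one drive dog. The steel nose, 52 mm wide, stands 12 mm out of the round grey machine. Its tapered bore is 25 mm wide at the mouth and 17 mm at 36 mm depth.
- spindle: The spindle; origin and axes as nose. Two steel dogs stand on its face on the +x and -x sides, 15.5 to 24 mm from the axis, 8 mm wide, 6 mm high, top edges bevelled 1.4 mm. The spindle can be turned about z (drag about 0.05 N m) and stays where it is left.
- machine: The lapping machine, fixed; origin under its middle on the bench. Round housing, 112 mm wide at the foot, 93 mm above that, 60 mm high. On its -x side a speed knob stands out to 60 mm from the axis, 22 to 40 mm above the bench.
- arbor_post (a point): Place to grip the steel arbor: on its axis, 42 mm above the flange's underside, half-way up the thin post (13 mm thick, from 24.5 to 52 mm above the flange's underside, bevelled to its top at 56 mm). z up along the axis, x towards one slot. At the start the arbor stands upright in one of the rack's holes, flange on the rack's top. About 0.24 kg.
- arbor_seat (a point): Centre of the underside of the arbor's flange; axes as arbor_post. Flange 46 mm wide, 8 mm thick, with two open slots 11 mm wide on its +x and -x sides, cut in to 13 mm from the axis. Below it the tapered shank, 34 mm long, 23 mm thick at the flange, 9 mm at the foot. Seated, this underside lies on the nose face.
- arbor: The arbor; origin and axes as arbor_seat. Between flange and thin post is the lap's seat, 22 mm thick, up to 19.5 mm above the flange's underside, then a cone up to 24.5 mm.
- lap_hub (a point): On the axis of the brass lap, half-way up its hub, 14 mm above the lap's underside; z up. The lap is a disc 68 mm wide and 7 mm thick with a hub on top, 34 mm wide, that ends 21 mm above the underside; a 25 mm hole goes right through. At the start it lies flat on the bench, hub up. About 0.2 kg.
- lap_base (a point): Centre of the lap's underside; z up. When fitted it lies on the arbor's flange, 8 mm above the nose face.
- lap: The lap; origin and axes as lap_base.
- collar_mid (a point): Centre of the knurled steel collar, half-way up: a ring 40 mm wide, 12 mm high, with a 16 mm hole; z up. At the start it lies flat on the bench. When fitted it rests on the lap's hub, its centre 35 mm above the nose face. About 0.09 kg.
- collar: The collar; origin at the centre of its underside.
- rack: Wooden rack 80 x 44 x 40 mm, fixed; origin at the centre of its underside, long along its x. Two holes 26 mm wide and 37 mm deep on its long axis, 21 mm either side of the middle.
- spike_hub (a point): Not to be used: a polishing spike in the rack's other hole; this point lies on its axis 10 mm above the rack's top. Plain round flange 30 mm wide, no slots; a pointed cone up to 50 mm above the rack's top.
- ink_mid (a point): Bystander: small green bottle with a screw cap, 35 mm wide, 40 mm tall; its centre.
- cap_mid (a point): Bystander: dark turned cap without a through hole, 50 mm wide, 14 mm high; its centre.
- bench_lamp: The room's fixed lamp; its origin is of no use. The round base, 28 mm high, is centred at x 0.533, y -0.029 m, radius 92 mm; the stem rises at about x 0.52, y -0.03; the wide shade hangs over x 0.19 to 0.41, y -0.25 to 0.0, from 0.225 m up.
- pole: The room's fixed upright pole; its origin is of no use. Foot at x 0.545, y -0.24 m, radius 55 mm, 14 mm high; the pole, 30 mm thick, rises leaning slightly through x 0.525 to 0.585, y -0.26 to -0.23, to above 1 m.
Things that resemble listed ones, but are neither listed nor needed, are in the scene too. What is shaped like the arbor but purple is not meant.

How it is judged (in metres and radians):
On the way, in this order (a step that is already met when the one before it is completed fails the run):
1. the arbor is fully home in the spindle, slots over the dogs (z of arbor_seat in the frame of nose between -0.002 and 0.002 m and horizontal distance between arbor_seat and nose below 0.003 m and angle between the x axis of arbor_seat and the x axis of nose, either way round below 0.15 rad and angle between arbor_seat's own z axis and vertical below 0.06 rad), for 0.2 s.
2. the lap lies on the arbor's flange (all of step 1 and z of lap_base in the frame of nose between 0.006 and 0.01 m and horizontal distance between lap_base and nose below 0.004 m and angle between lap_base's own z axis and vertical below 0.06 rad), for 0.2 s.
3. the collar rests on the lap's hub (all of step 2 and z of collar_mid in the frame of nose between 0.0325 and 0.0375 m and horizontal distance between collar_mid and nose below 0.004 m and angle between collar_mid's own z axis and vertical below 0.06 rad), for 0.2 s.
At the end, for the whole second after the job is handed in: Arbor home on the nose face (height within 2 mm, 3 mm off-centre), slots over the dogs (0.15 rad); lap on the flange (2 mm in height, 4 mm off-centre); collar on the lap's hub (2.5 mm in height, 4 mm off-centre); all upright within 0.06 rad, at rest and released (all of step 3 and linear speed of each of arbor, lap, collar below 0.02 m/s); the robot touches nothing.
It fails at once if a bystander (spike, bottle, cap) is shifted by more than 25 mm (distance of any of spike_hub, ink_mid, cap_mid from where it was at the start of the episode above 0.025 m).
It fails at once if a part is dropped: it goes down into the spindle or down the post faster than 0.35 m/s ((horizontal distance between arbor_seat and nose below 0.01 m and z of arbor_seat in the frame of nose below 0.034 m and linear speed of arbor above 0.35 m/s) or (horizontal distance between lap_base and nose below 0.01 m and z of lap_base in the frame of nose below 0.055 m and linear speed of lap above 0.35 m/s) or (horizontal distance between collar_mid and nose below 0.01 m and z of collar_mid in the frame of nose below 0.061 m and linear speed of collar above 0.35 m/s)).
It fails at once if a part is forced home (over 60 N; collar 40 N) (contact force between arbor and spindle above 60 N or contact force between lap and arbor above 60 N or contact force between collar and lap above 40 N).
It also fails if it takes over 69 s, if anything falls off the work surface, if the arm or the gripper's body presses on something with over 40 N, if the wrist force passes 120 N, or if a joint passes its speed limit or range.

## Robot

A 7-joint arm with a two-finger parallel gripper is mounted at the origin on the work surface; the furniture and walls round the work are solid. World frame = base frame: x ahead of the robot, y to its left, z up, the work surface at z = 0. Lengths are in m, angles in degrees, forces in N, time in s.
With the tool pointing down it reaches from about 0.425 to 0.825 m from the base axis. Payload 3.6 kg.
Tool frame: the origin (TCP) lies where the fingers leave the gripper's body, on its centre line; the fingertips stand 73 mm ahead of it and the grasp point (between the pads) lies 54 mm ahead of it; z points along the fingers, y is the direction in which the jaws open and shut (so a half turn about z gives the same grasp; the last joint's range is limited). The gripper opens to 85 mm and grips with 20 to 120 N. Pads are 22 mm wide; open, the fingers measure 114 mm over their backs; the gripper's body (76 mm by 85 mm) begins 54 mm behind the grasp point. The pads swing forward as they close: fully open they stand 13 mm farther back than shut.
Start: joints at [64.887, 35.231, -0.722, 81.555, 0.464, 63.22, -2.315], TCP at [0.26, -0.596, 0.304] pointing down, gripper open.
Joint ranges: [-178.69, 178.69], [-17.37, 117.87], [-77.05, 75.6], [15.02, 138.74], [-78.02, 258.01], [0.78, 113.62], [-162.83, 162.83]. Speed limits (degrees/s): [159.86, 159.86, 180, 180, 180, 180, 180].

## Interface

Orientations are given as a 3x3 rotation matrix whose columns are the frame's x, y, z axes.
In Python, from station import arm gives the robot as it stands.
- The arm moves only by the shell command python3 -m pendant 'ROWS' [OPENING]. ROWS is JSON, a list of rows, each an object of numbers: "dx", "dy", "dz": the shift along the tool's x, y, z in units of 30 mm (1.0 is 30 mm); "turn": the turn about the tool's z in units of 4 degrees (1.0 is 4 degrees). A call has 1 to 20 rows; each row shifts and turns the commanded pose from where the row before left it, along the tool's axes as they then stand; what a row does not reach is not made up. A row lasts 1/12 s, in which the tool goes at most 41.7 mm and 7.16 degrees, less where a joint would pass 70% of its speed; a pose out of reach is approached as far as the arm can. A call with a number of a shift or a turn outside -1 to 1 is refused whole. A call with a gripper value outside its range is refused whole. OPENING is the opening in per cent of the stroke, from 0 (shut) to 100 (fully open), set as the call begins (- or left out, the last holds). The fingers move at their own pace and stop on an object; the grip force is fixed at half the most. Time passes only in rows, so rows that do not move let the fingers close. It gives the time, the measured TCP pose, the force and the opening at its end, in the units of the state.
- arm.get_obs(): the state, without advancing time (a new reading comes with each control period).
- arm.camera(name): name is "side" or "top" or "wrist"; returns a dict with "color" (384x512x3 uint8, red, green, blue), "fx", "fy", "cx", "cy" (pixels), "camera_from_world" (4x4, takes a point from world to camera coordinates); the wrist camera has in their place "hand_eye" (4x4, takes a point from camera to tool coordinates, whose origin is the TCP and whose axes are the flange's). Camera axes: x right, y up, looking along -z (the intrinsics and any distortion apply to the point x, -y, -z); pixel columns grow to the right and rows downward; lengths in m; the calibration is good to about 2 mm. A picture is of the moment at which its call begins: read the wrist's pose just before it. There is no depth.
- arm.hand_in(): hands the job in, once; it reports no verdict.
The state is a dict: "clock": time; "qpos": joint angles; "joint_vel": joint speeds; "joint_efforts": joint torques, N m; "position": TCP position; "tcp_rot": TCP orientation; "force": force on the tool from outside, world axes, zero at the start; "wrist_torque": the same for the moment, N m; "grip_width": finger opening in m.
Only numpy, scipy, OpenCV 4.12 (cv2) and the standard library are available. Lean on these libraries where they do the work, as an engineer would, in place of code of your own. Each camera call takes 0.05 s, during which the arm holds its last target.

## Working session

There is one attempt and no reset: what is moved stays moved. The work goes in short steps, Python scripts to look and compute and a shell command to move; the robot and the scene stay as the last step left them, time stands still between calls to the robot, and variables do not carry over. Pictures are saved under pics/ and viewed, and the job is handed in when it is done.

```bash
ls; mkdir -p pics
python3 - <<'E'
from station import arm
import cv2,numpy as np
o=arm.get_obs()
print({k:np.round(v,4).tolist() for k,v in o.items()})
for n in ["side","top","wrist"]:
    c=arm.camera(n); cv2.imwrite(f"pics/{n}0.png",c["color"][:,:,::-1])
    print(n,{k:(np.round(v,4).tolist()) for k,v in c.items() if k!="color"})
E
```

```text
pics
{'clock': 0.0, 'qpos': [64.8889, 35.2902, -0.7233, 81.6409, 0.4646, 63.2208, -2.3153], 'joint_vel': [0.0187, 0.04, 0.0179, 0.0748, -0.0964, 0.0151, -0.0368], 'joint_efforts': [-0.0003, -46.9207, 0.259, -17.1031, 0.01, 0.0096, 0.0], 'position': [0.2599, -0.5951, 0.3027], 'tcp_rot': [[0.9164, 0.4003, -0.0011], [0.4003, -0.9164, 0.0024], [-0.0, -0.0026, -1.0]], 'force': [-0.0623, -0.4925, -1.3395], 'wrist_torque': [0.0034, 0.012, 0.0027], 'grip_width': 0.0853}
side {'fx': 418.5001, 'fy': 418.5001, 'cx': 258.0817, 'cy': 201.4531, 'camera_from_world': [[0.8542, -0.5195, 0.0227, -0.6174], [0.246, 0.4421, 0.8626, -0.1117], [-0.4581, -0.7312, 0.5054, -1.0698], [0.0, 0.0, 0.0, 1.0]]}
top {'fx': 466.696, 'fy': 466.696, 'cx': 257.8369, 'cy': 184.0835, 'camera_from_world': [[0.0203, -0.9998, -0.0091, -0.2494], [0.9899, 0.0188, 0.1408, -0.5865], [-0.1406, -0.0119, 0.99, -0.9156], [0.0, 0.0, 0.0, 1.0]]}
wrist {'fx': 271.3731, 'fy': 271.3731, 'cx': 252.922, 'cy': 191.7807, 'hand_eye': [[-0.0001, 0.9444, 0.3289, 0.0841], [1.0, -0.0004, 0.0015, 0.0001], [0.0015, 0.3289, -0.9444, -0.0698], [0.0, 0.0, 0.0, 1.0]]}
```

View pics/side0.png

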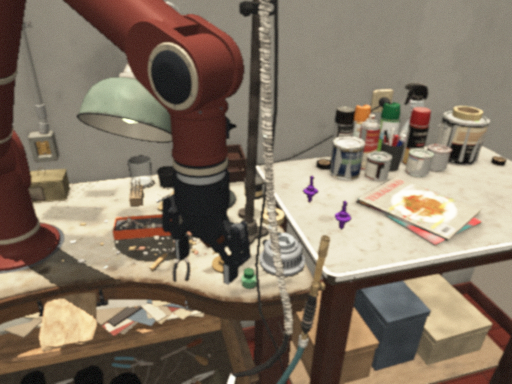

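View pics/top0.png

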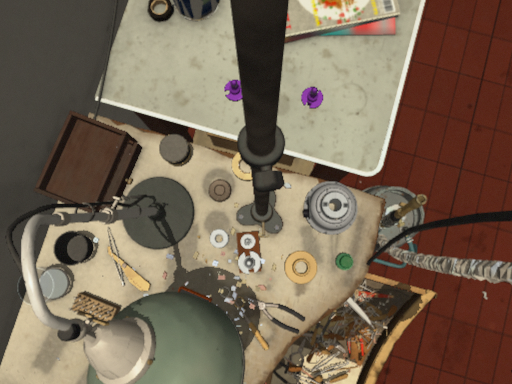

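View pics/wrist0.png

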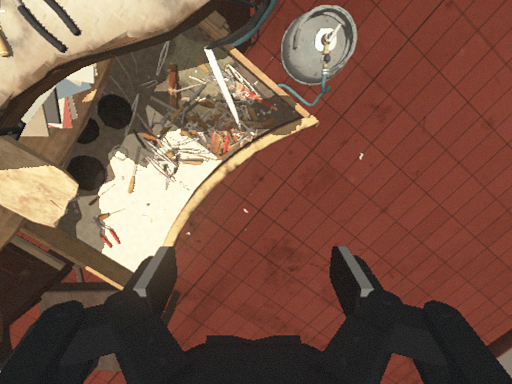

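```bash
cat > h.py <<'E'
import numpy as np,cv2,json,os
from station import arm
def snap(n,name):
    o=arm.get_obs(); c=arm.camera(n)
    K=np.array([[c["fx"],0,c["cx"]],[0,c["fy"],c["cy"]],[0,0,1]])
    if n=="wrist":
        T=np.eye(4);T[:3,:3]=o["tcp_rot"];T[:3,3]=o["position"]
        cw=np.linalg.inv(T@np.array(c["hand_eye"]))
    else: cw=np.array(c["camera_from_world"])
    cv2.imwrite(f"pics/{name}.png",c["color"][:,:,::-1]); np.savez(f"pics/{name}.npz",K=K,cw=cw)
    return o
def load(name):
    d=np.load(f"pics/{name}.npz"); return d["K"],d["cw"]
def proj(name,p):
    K,cw=load(name); q=(cw@np.append(p,1))[:3]; u=K@np.array([q[0],-q[1],-q[2]]); return u[:2]/u[2]
def ray(name,uv):
    K,cw=load(name); d=np.linalg.inv(K)@np.array([uv[0],uv[1],1.]); d=np.array([d[0],-d[1],-d[2]])
    R=cw[:3,:3]; return -R.T@cw[:3,3], R.T@d
def atz(name,uv,z):
    o,d=ray(name,uv); return o+d*(z-o[2])/d[2]
def tri(*obs):
    A=np.zeros((3,3));b=np.zeros(3)
    for n,uv in obs:
        o,d=ray(n,uv);d=d/np.linalg.norm(d);P=np.eye(3)-np.outer(d,d);A+=P;b+=P@o
    p=np.linalg.solve(A,b)
    return p,[np.round(np.array(proj(n,p))-uv,1).tolist() for n,uv in obs]
def crop(name,x0,y0,w,h,s,out):
    im=cv2.imread(f"pics/{name}.png")[y0:y0+h,x0:x0+w]
    im=cv2.resize(im,None,fx=s,fy=s,interpolation=cv2.INTER_CUBIC)
    # ticks
    for x in range((x0+9)//10*10,x0+w,10):
        cv2.line(im,((x-x0)*s,0),((x-x0)*s,4 if x%50 else 10),(0,0,255),1)
        if x%20==0: cv2.putText(im,str(x),((x-x0)*s,20),0,.35,(0,0,255),1)
    for y in range((y0+9)//10*10,y0+h,10):
        cv2.line(im,(0,(y-y0)*s),(4,(y-y0)*s),(0,0,255),1)
        if y%20==0: cv2.putText(im,str(y),(6,(y-y0)*s+4),0,.35,(0,0,255),1)
    cv2.imwrite(f"pics/{out}.png",im)
E
python3 - <<'E'
from h import *
snap("top","top1");snap("side","side1")
crop("top1",200,130,190,150,4,"top1c")
crop("side1",100,170,220,130,3,"side1c")
for uv in [(250,250),(219,239),(219,190),(300,267),(330,207),(344,261),(243,165)]: print(uv,np.round(atz("top1",uv,0.02),3))
E
```

```text
(250, 250) [ 0.457 -0.224  0.02 ]
(219, 239) [ 0.478 -0.16   0.02 ]
(219, 190) [ 0.58  -0.157  0.02 ]
(300, 267) [ 0.425 -0.327  0.02 ]
(330, 207) [ 0.549 -0.388  0.02 ]
(344, 261) [ 0.439 -0.417  0.02 ]
(243, 165) [ 0.634 -0.206  0.02 ]
```

View pics/top1c.png

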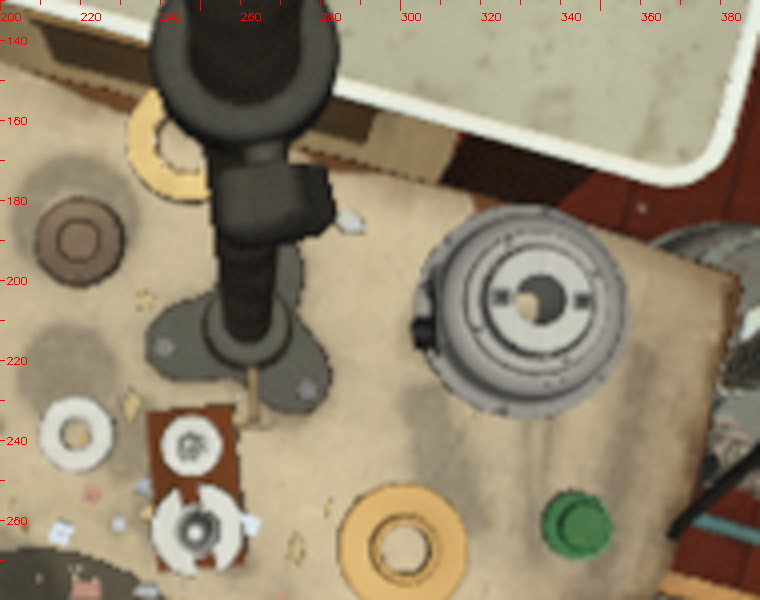

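View pics/side1c.png

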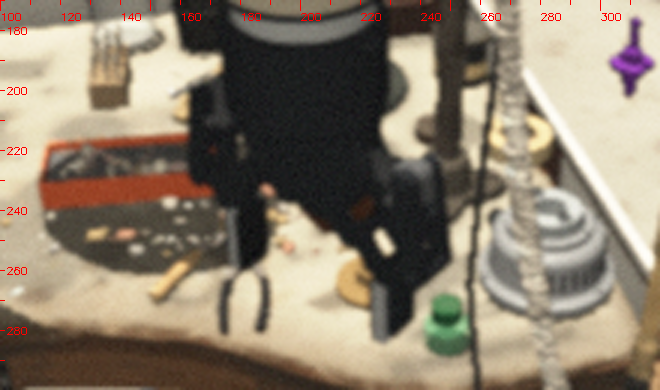

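```bash
python3 -m pendant '[{"dx":0.95,"dy":-0.28},{"dx":0.95,"dy":-0.28},{"dx":0.95,"dy":-0.28},{"dx":0.95,"dy":-0.28},{"dx":0.95,"dy":-0.28},{"dx":0.95,"dy":-0.28},{"dx":0.95,"dy":-0.28},{"dx":0.95,"dy":-0.28},{"dx":0.95,"dy":-0.28},{"dx":0},{"dx":0}]'
python3 - <<'E'
from h import *
o=snap("wrist","w1");print(o["position"],o["qpos"],o["clock"])
snap("side","side2");snap("top","top2")
crop("w1",0,0,512,384,1,"w1c")
E
```

```text
[ 0.2600838  -0.59542287  0.30334917] [64.88779532 35.2605745  -0.72357235 81.59184602  0.46537017 63.21851018
 -2.3157866 ] 0.25$[0]: bad value
```

View pics/w1c.png

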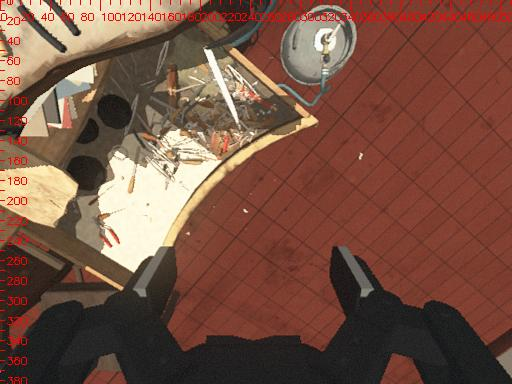

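View pics/side2.png

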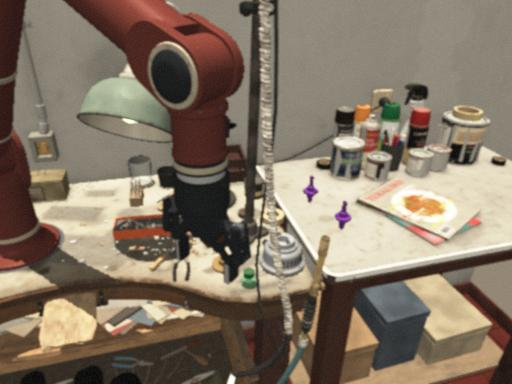

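View pics/top2.png

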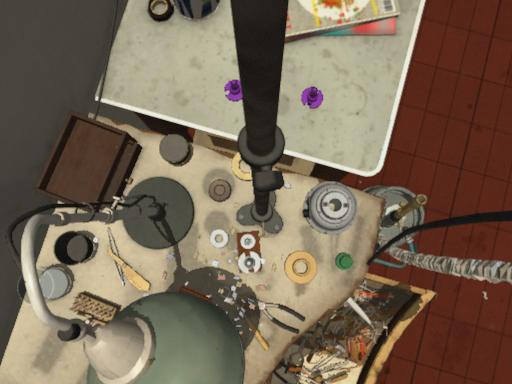

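```bash
python3 -m pendant --help; python3 -m pendant '[{"dx":0.95,"dy":-0.28,"dz":0,"turn":0}]'
```

```text
clock: 0.48
position: [0.2757, -0.581, 0.3036]
tcp_rot: [[0.921, 0.39, -0.007], [0.39, -0.921, -0.004], [-0.008, 0.002, -1.0]]
force: [-1.3, -0.2, -0.0]
grip_width: 0.0853invalid input: not JSON, or not a number
```

```bash
python3 -m pendant '[{"dx":0.95,"dy":-0.28,"dz":0,"turn":0},{"dx":0.95,"dy":-0.28,"dz":0,"turn":0},{"dx":0.95,"dy":-0.28,"dz":0,"turn":0},{"dx":0.95,"dy":-0.28,"dz":0,"turn":0},{"dx":0.95,"dy":-0.28,"dz":0,"turn":0},{"dx":0.95,"dy":-0.28,"dz":0,"turn":0},{"dx":0.95,"dy":-0.28,"dz":0,"turn":0},{"dx":0,"dy":0,"dz":0,"turn":0},{"dx":0,"dy":0,"dz":0,"turn":0},{"dx":0,"dy":0,"dz":0,"turn":0}]'
python3 - <<'E'
from h import *
o=snap("wrist","w1");print(o["position"],o["qpos"],o["clock"])
snap("side","side2");snap("top","top2")
crop("w1",0,0,512,384,1,"w1c")
E
```

```text
clock: 1.32
position: [0.4416, -0.4433, 0.3039]
tcp_rot: [[0.917, 0.4, -0.001], [0.4, -0.917, -0.001], [-0.001, 0.0, -1.0]]
force: [-0.5, 0.1, -0.4]
grip_width: 0.0855
[ 0.44163599 -0.44331754  0.3038785 ] [ 43.78304433  32.99306485  -1.1811249   85.89223437   0.81390952
  61.1329907  -24.02219064] 1.3167
```

View pics/w1c.png

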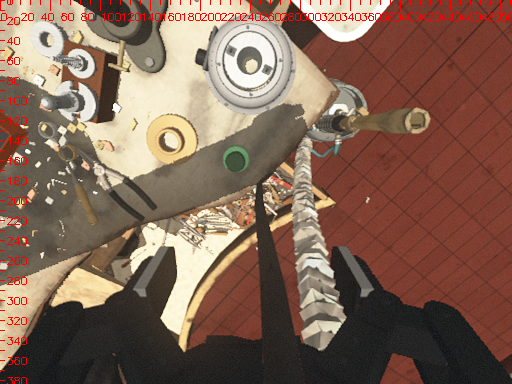

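View pics/side2.png

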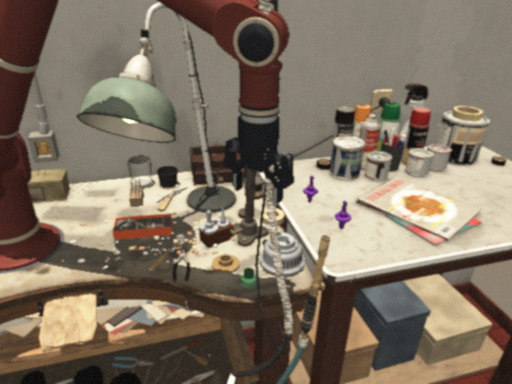

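View pics/top2.png

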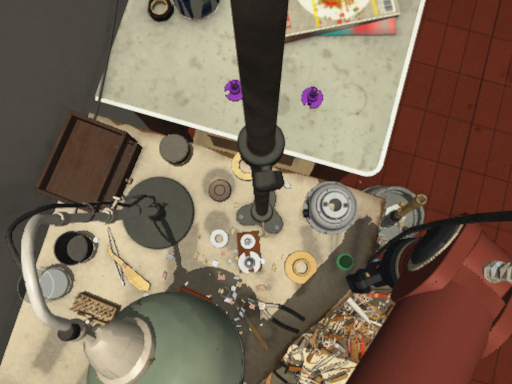

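Run:
```python
from h import *
crop("w1",20,10,160,120,5,"w1a")
crop("w1",140,15,160,160,4,"w1b")
crop("side2",180,190,140,100,5,"s2a")
# hose
o1,d1=ray("side2",(287,320));o2,d2=ray("side2",(262,60));n=np.cross(d1,d2)
for uv in [(385,252),(420,257),(450,262),(500,270)]:
    o,d=ray("top1",uv); t=n@(o1-o)/(n@d); print("hose",uv,np.round(o+d*t,3), proj("side2",o+d*t))
# shade
for uv in [(80,110),(175,138)]:
  o,d=ray("side2",uv); print(np.round(atz("side2",uv,.225),3))
for uv in [(245,345),(180,293)]: print(np.round(atz("top1",uv,.225),3))
```

```text
hose (385, 252) [ 0.466 -1.338 -3.203] [345.72305188 930.71973954]
hose (420, 257) [ 0.451 -0.514  0.191] [278.74673269 234.16602001]
hose (450, 262) [ 0.449 -0.439  0.507] [261.68348578  56.70825216]
hose (500, 270) [ 0.448 -0.393  0.699] [248.49525492 -80.44934881]
[0.258 0.315 0.225]
[ 0.431 -0.041  0.225]
[ 0.309 -0.225  0.225]
[ 0.387 -0.119  0.225]
```

View pics/w1a.png

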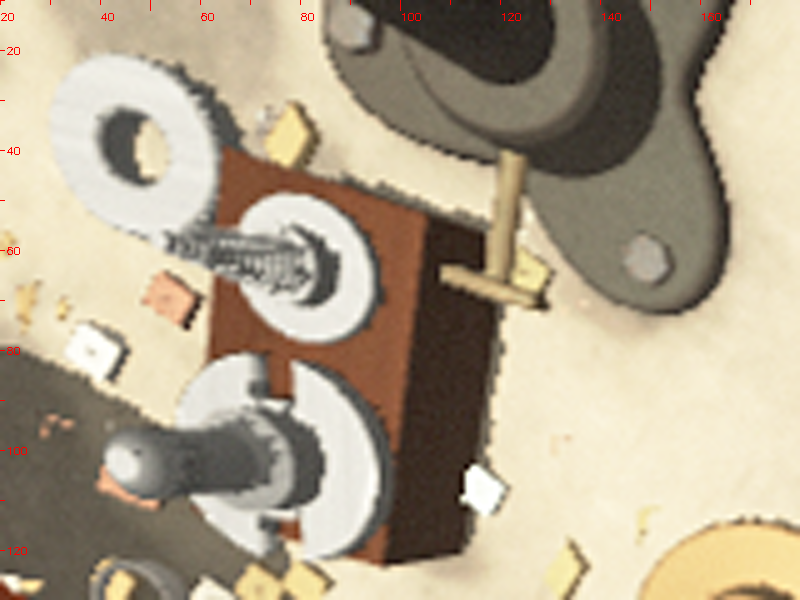

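View pics/w1b.png

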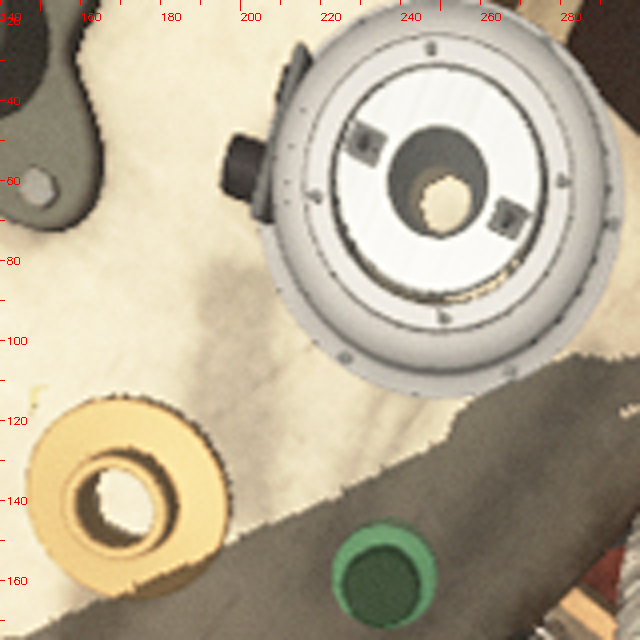

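View pics/s2a.png

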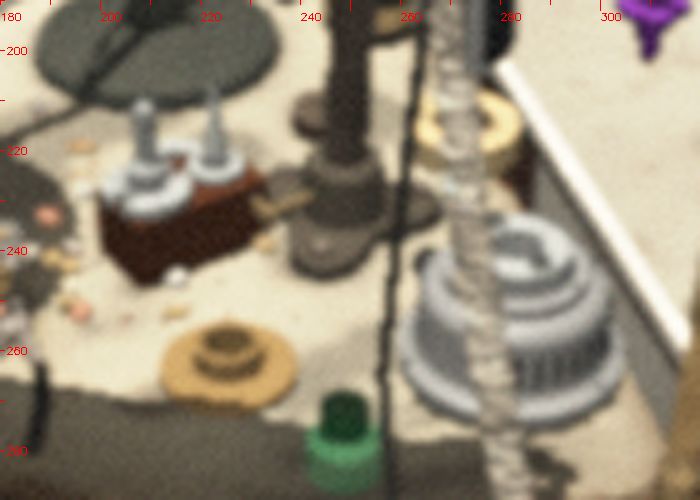

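Run:
```python
from h import *
r=lambda p:np.round(p,4).tolist()
A=lambda uv,z:r(atz("w1",uv,z)); T=lambda uv,z:r(atz("top1",uv,z));S=lambda uv,z:r(atz("side2",uv,z))
print("tip w",A((46,102),.096)); print("flange w",A((76.6,101.2),.048),"top",T((249.2,262),.048))
print("collar w",A((46.6,39),.012),"top",T((218.8,238.5),.012))
print("lap disc w",A((172,139.3),.007),"hub w",A((170.3,141.3),.021),"top",T((301,267),.015))
print("nose w",A((249.5,60.3),.072),"top",T((335,205),.072))
a,b=A((231.5,50.5),.078),A((267.5,69.3),.078);print("dogs",a,b,np.degrees(np.arctan2(b[1]-a[1],b[0]-a[0])))
a,b=T((322.5,204),.078),T((343.5,205),.078);print("dogs top",a,b,np.degrees(np.arctan2(b[1]-a[1],b[0]-a[0])))
print("tri arbor tip", tri(("w1",(46,102)),("side2",(206,210))))
print("tri spike tip", tri(("w1",(53,58)),("side2",(220,208))), "spike top", T((247.5,241.5),.05))
print("tri nose", tri(("w1",(249.5,60.3)),("top1",(335,205)),("side2",(284,240))))
print("tri hub", tri(("w1",(170.3,141.3)),("side2",(223.5,256.5))))
o1,d1=ray("side2",(287,320));o2,d2=ray("side2",(262,60));n=np.cross(d1,d2)
for uv in [(302,170),(308,220),(315,300)]:
    o,d=ray("w1",uv); t=n@(o1-o)/(n@d); print("hose",uv,np.round(o+d*t,3))
```

```text
tip w [0.434, -0.2269, 0.096]
flange w [0.4342, -0.2272, 0.048] top [0.4337, -0.2239, 0.048]
collar w [0.4804, -0.1603, 0.012] top [0.4797, -0.1587, 0.012]
lap disc w [0.4261, -0.3313, 0.007] hub w [0.4263, -0.3331, 0.021] top [0.425, -0.3295, 0.015]
nose w [0.5492, -0.3923, 0.072] top [0.5482, -0.3906, 0.072]
dogs [0.5496, -0.3732, 0.078] [0.5483, -0.4124, 0.078] -91.89941901263416
dogs top [0.5491, -0.3653, 0.078] [0.5479, -0.4062, 0.078] -91.68056765031368
tri arbor tip (array([ 0.43210546, -0.22394541,  0.09451767]), [[-2.4, 0.6], [0.6, 0.5]])
tri spike tip (array([ 0.47350221, -0.21845688,  0.08590827]), [[-1.5, 0.3], [0.4, 0.3]]) spike top [0.474, -0.2197, 0.05]
tri nose (array([ 0.55078966, -0.39267151,  0.06638321]), [[1.0, -0.7], [0.6, -1.0], [-1.5, 0.1]])
tri hub (array([ 0.42511246, -0.33201654,  0.0233789 ]), [[-1.6, 0.8], [0.9, 0.4]])
hose (302, 170) [ 0.483 -0.469  0.159]
hose (308, 220) [ 0.476 -0.459  0.248]
hose (315, 300) [ 0.472 -0.451  0.305]
```

Run:
```python
from h import *
crop("side2",210,60,110,150,4,"s2b")
crop("w1",220,100,130,260,3,"w1d")
for n in ["side2","top1","w1"]: print(ray(n,(250,190)))
```

```text
(array([ 0.06478384, -1.05363151,  0.65095239]), array([ 0.44836097,  0.75337283, -0.48220712]))
(array([ 0.45689224, -0.24915922,  0.98678681]), array([ 0.12773789,  0.0284249 , -0.9916238 ]))
(array([ 0.51885866, -0.40975082,  0.37358042]), array([-0.30156409, -0.11857334, -0.94612814]))
```

View pics/s2b.png

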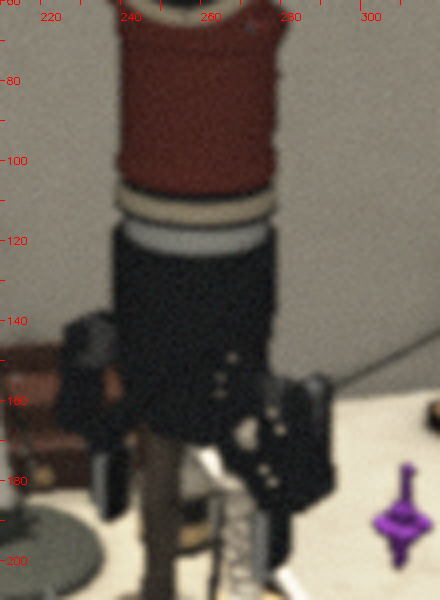

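View pics/w1d.png

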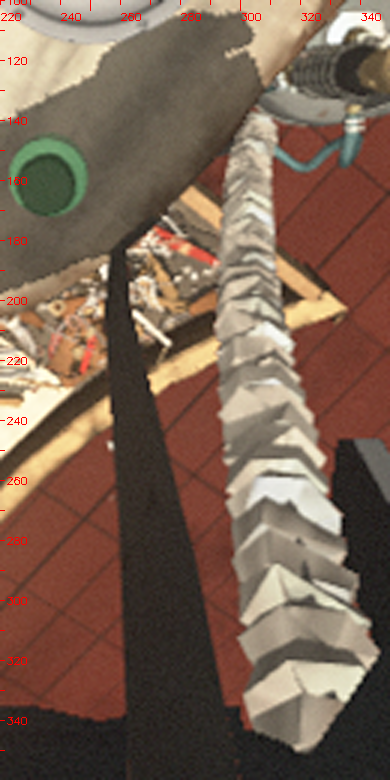

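```bash
python3 -m pendant '[{"dx":0,"dy":0,"dz":0,"turn":-0.9},{"dx":0,"dy":0,"dz":0,"turn":-0.9},{"dx":0,"dy":0,"dz":0,"turn":-0.9},{"dx":0,"dy":0,"dz":0,"turn":-0.9},{"dx":0.49,"dy":-0.67,"dz":0.2,"turn":0},{"dx":0.49,"dy":-0.67,"dz":0.2,"turn":0},{"dx":0.49,"dy":-0.67,"dz":0.2,"turn":0},{"dx":0.49,"dy":-0.67,"dz":0.2,"turn":0},{"dx":0.49,"dy":-0.67,"dz":0.2,"turn":0},{"dx":0.49,"dy":-0.67,"dz":0.2,"turn":0},{"dx":0.49,"dy":-0.67,"dz":0.2,"turn":0},{"dx":0.49,"dy":-0.67,"dz":0.2,"turn":0},{"dx":0,"dy":0,"dz":0,"turn":0},{"dx":0,"dy":0,"dz":0,"turn":0}]' 70
python3 - <<'E'
from h import *
o=snap("wrist","w2");print(o["position"],np.round(o["qpos"],1),o["clock"])
snap("side","side3");snap("top","top3")
crop("w2",0,0,512,384,1,"w2c")
E
```

```text
clock: 2.63
position: [0.4355, -0.2432, 0.256]
tcp_rot: [[0.787, 0.617, -0.0], [0.617, -0.787, 0.0], [-0.0, -0.0, -1.0]]
force: [-0.5, -1.0, 0.0]
grip_width: 0.0599
[ 0.43554686 -0.24316953  0.25596986] [ 30.9  25.5  -6.1 109.6   3.7  45.2 -29.1] 2.6333
```

View pics/w2c.png

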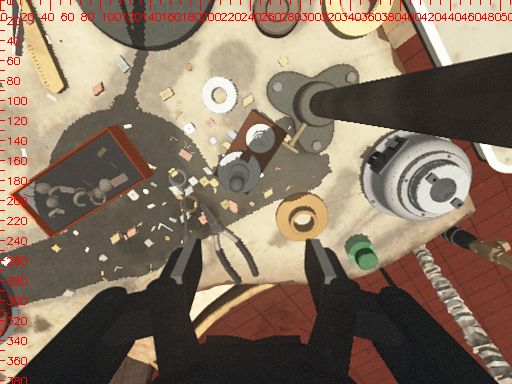

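View pics/side3.png

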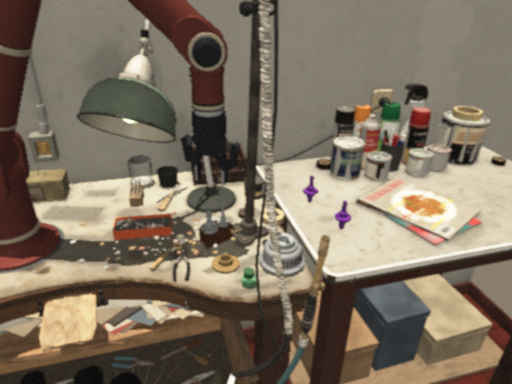

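View pics/top3.png

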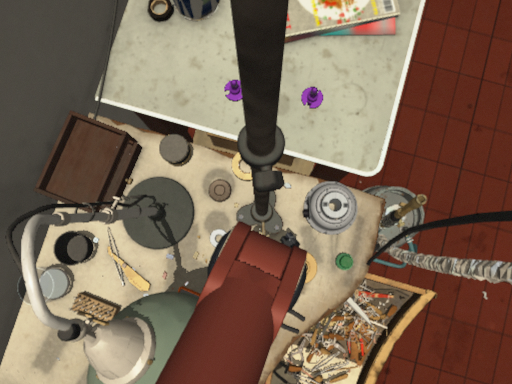

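Run:
```python
from h import *
crop("w2",190,70,140,110,5,"w2a")
crop("w2",270,130,210,130,3,"w2b")
print(proj("w2",[.434,-.2255,.096]),proj("w2",[.434,-.2255,.048]))
```

```text
[236.74988912 185.91399407] [239.39622473 171.91429922]
```

View pics/w2a.png

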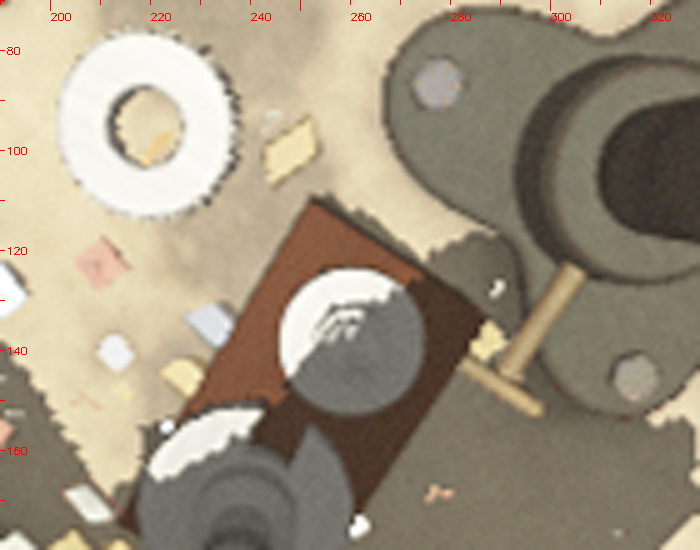

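View pics/w2b.png

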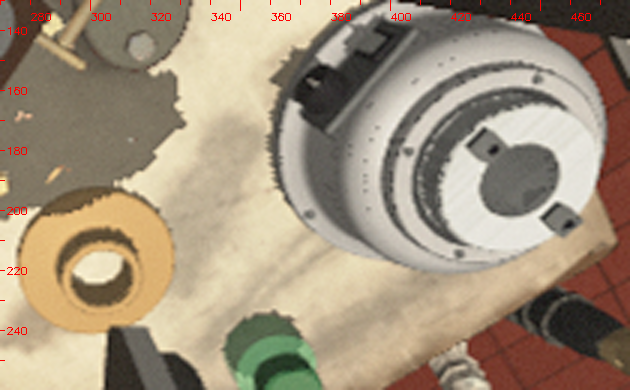

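Run:
```python
from h import *
crop("w2",200,140,80,70,9,"w2d")
```

```text
(no output)
```

View pics/w2d.png

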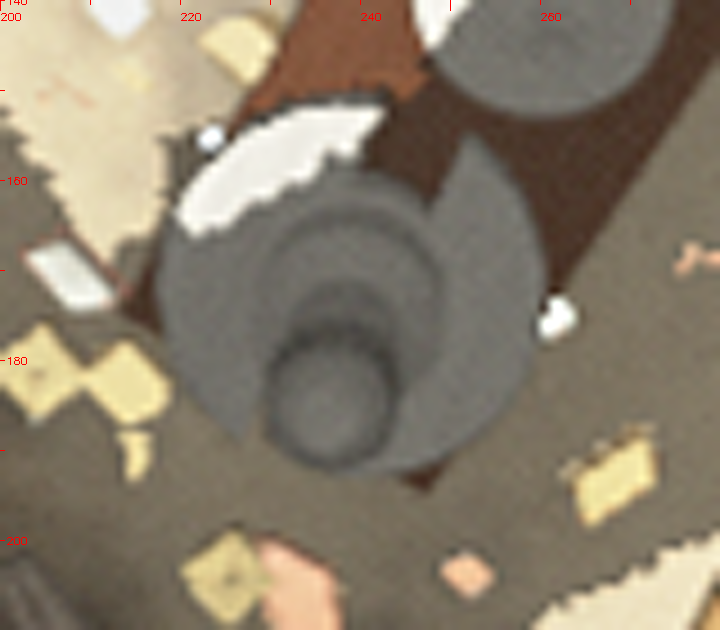

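Run:
```python
from h import *
c=atz("w2",(238.9,171.7),.048);print(c, atz("w2",(236.7,184.2),.096))
K=[((385,110),'L'),((465,135),'R'),((430,205),'Rin'),((240,437),'lowL')]
for (x,y),n in K:
    p=atz("w2",(200+x/9,140+y/9),.048); print(n,p-c,np.degrees(np.arctan2(*(p-c)[1::-1])), np.hypot(*(p-c)[:2]))
# from w1a slots
c=atz("w1",(76.6,101.2),.048)
for x,y in [(265,355),(293,362),(262,550),(300,555)]:
    p=atz("w1",(20+x/5,10+y/5),.048); print(p-c,np.degrees(np.arctan2(*(p-c)[1::-1])), np.hypot(*(p-c)[:2]))
# rack axis: spike flange centre
s=atz("w2",(190+352/5,70+341/5),.044); print("spike",s)
# nose dogs
a,b=atz("w2",(270+485/3,130+147/3),.078),atz("w2",(270+563/3,130+222/3),.078);print("dogs",a,b,np.degrees(np.arctan2(b[1]-a[1],b[0]-a[0])))
print("bore",atz("w2",(270+519/3,130+180/3),.072))
print("hub",atz("w2",(270+97/3,130+278/3),.021),"disc",atz("w2",(270+96/3,130+260/3),.007))
print("collar",atz("w2",(190+148/5,70+125/5),.012))
```

```text
[ 0.43386294 -0.22494617  0.048     ] [ 0.4352513  -0.22450374  0.096     ]
L [0.0190141  0.00936016 0.        ] 26.20985837372278 0.021193126086139755
R [0.02238592 0.00036063 0.        ] 0.9229380477458612 0.02238882346268884
Rin [ 0.01340153 -0.00149727  0.        ] -6.374876934234789 0.013484914125546248
lowL [-0.02313286 -0.00093387  0.        ] -177.6882430297915 0.023151706929918678
[0.01977622 0.00800959 0.        ] 22.04850238338117 0.021336650034624833
[0.02082133 0.00199505 0.        ] 5.473231654352302 0.02091669494725288
[-0.02277087  0.00026582  0.        ] 179.3311807713569 0.022772425740996603
[-0.02036018 -0.00808417  0.        ] -158.34405627426472 0.021906408707734054
spike [ 0.47490825 -0.22138437  0.044     ]
dogs [ 0.54845198 -0.36974049  0.078     ] [ 0.54745942 -0.40986359  0.078     ] -91.41709006549027
bore [ 0.54907842 -0.39173954  0.072     ]
hub [ 0.42375235 -0.32928248  0.021     ] disc [ 0.4262793  -0.32964759  0.007     ]
collar [ 0.48089766 -0.16074371  0.012     ]
```

```bash
python3 -m pendant '[{"dx":0.18,"dy":-0.25,"dz":0,"turn":0},{"dx":0.18,"dy":-0.25,"dz":0,"turn":0},{"dx":0,"dy":0,"dz":0.6,"turn":0},{"dx":0,"dy":0,"dz":0.6,"turn":0},{"dx":0,"dy":0,"dz":0.6,"turn":0},{"dx":0,"dy":0,"dz":0.6,"turn":0},{"dx":0,"dy":0,"dz":0.6,"turn":0},{"dx":0,"dy":0,"dz":0.6,"turn":0},{"dx":0,"dy":0,"dz":0.3,"turn":0},{"dx":0,"dy":0,"dz":0,"turn":0},{"dx":0,"dy":0,"dz":0,"turn":0}]' 60
python3 - <<'E'
from h import *
o=snap("wrist","w3");print(o["position"],np.round(o["qpos"],1),o["clock"])
crop("w3",150,160,210,150,3,"w3c")
E
```

```text
clock: 3.7
position: [0.4353, -0.2249, 0.139]
tcp_rot: [[0.788, 0.616, -0.0], [0.616, -0.788, 0.0], [0.0, -0.001, -1.0]]
force: [-0.4, 0.1, 0.7]
grip_width: 0.0513
[ 0.43530438 -0.22488674  0.13899372] [ 27.9  35.6  -4.6 117.2   5.7  27.4 -33. ] 3.7
```

View pics/w3c.png

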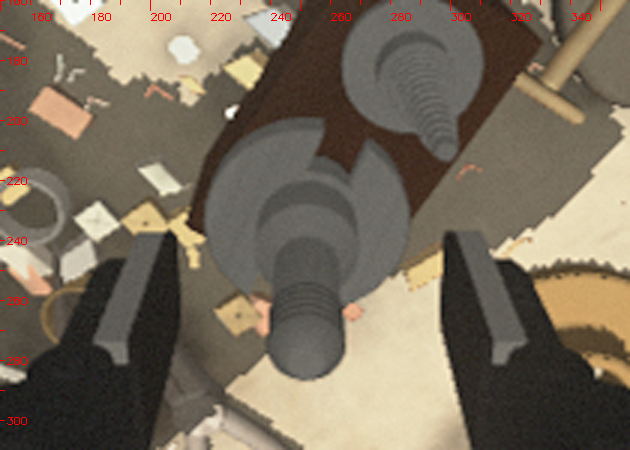

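```bash
python3 -m pendant '[{"dx":0,"dy":0,"dz":0,"turn":0},{"dx":0,"dy":0,"dz":0,"turn":0},{"dx":0,"dy":0,"dz":0,"turn":0},{"dx":0,"dy":0,"dz":0,"turn":0},{"dx":0,"dy":0,"dz":0,"turn":0},{"dx":0,"dy":0,"dz":0,"turn":0}]' 0;python3 -m pendant '[{"dx":0,"dy":0,"dz":-0.3,"turn":0},{"dx":0,"dy":0,"dz":-0.7,"turn":0},{"dx":0,"dy":0,"dz":-0.7,"turn":0},{"dx":0,"dy":0,"dz":-0.7,"turn":0},{"dx":0,"dy":0,"dz":-0.3,"turn":0},{"dx":0,"dy":0,"dz":0,"turn":0},{"dx":0,"dy":0,"dz":0,"turn":0}]'
python3 - <<'E'
from h import *
o=snap("wrist","w4");print(o["position"],np.round(o["qpos"],1),o["clock"])
snap("side","side4");crop("side4",170,130,110,110,6,"side4c")
crop("w4",150,160,210,150,4,"w4c")
E
```

```text
clock: 4.25
position: [0.4355, -0.2253, 0.1396]
tcp_rot: [[0.788, 0.616, 0.001], [0.616, -0.788, -0.0], [0.001, 0.001, -1.0]]
force: [-0.6, 0.6, 5.6]
grip_width: 0.0111
clock: 4.83
position: [0.4348, -0.2251, 0.2197]
tcp_rot: [[0.788, 0.616, -0.0], [0.616, -0.788, 0.0], [-0.0, -0.0, -1.0]]
force: [0.2, -0.5, -3.0]
grip_width: 0.0106
[ 0.43481654 -0.22511044  0.21972645] [ 28.9  27.8  -5.9 113.3   4.4  39.1 -31.7] 4.8333
```

View pics/w4c.png

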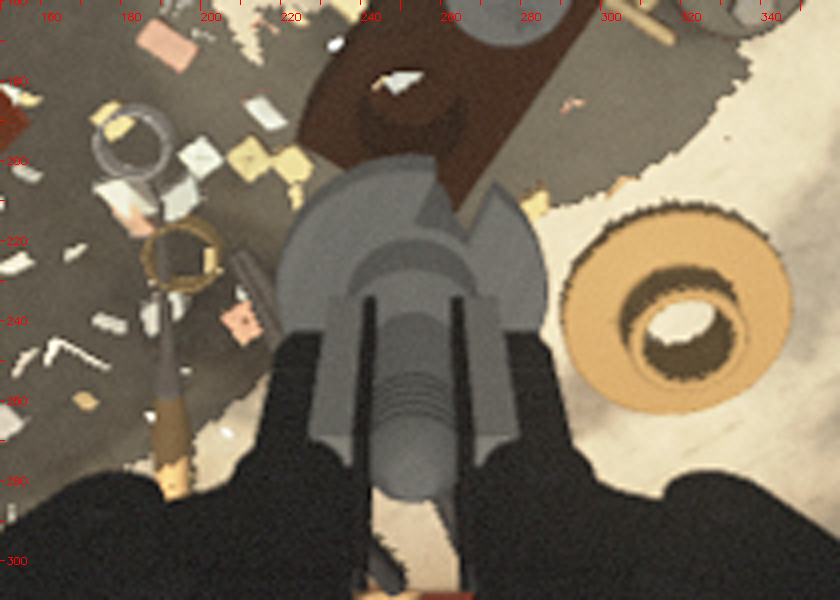

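View pics/side4c.png

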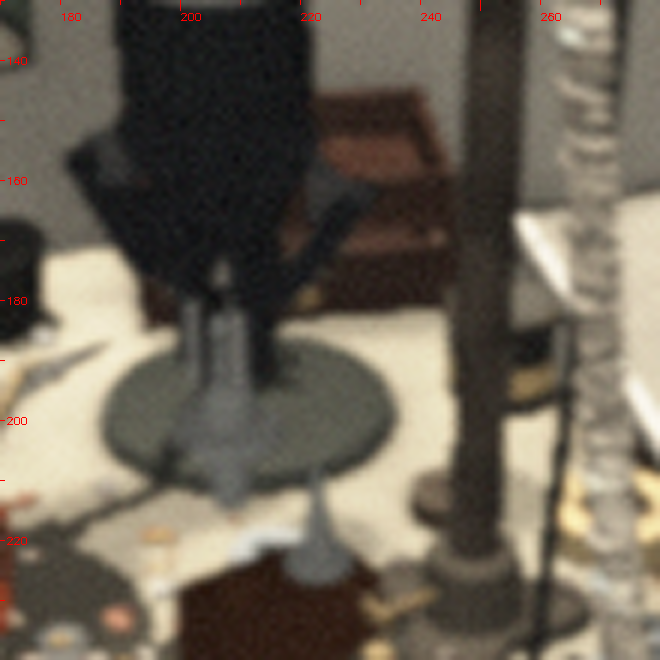

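Run:
```python
from h import *
im=cv2.imread("pics/w4.png")[190:260,210:295]
im=cv2.resize(im,None,fx=9,fy=9,interpolation=cv2.INTER_CUBIC)
im=np.clip(im.astype(float)*1.9-60,0,255).astype(np.uint8)
cv2.imwrite("pics/w4e.png",im)
```

```text
(no output)
```

View pics/w4e.png

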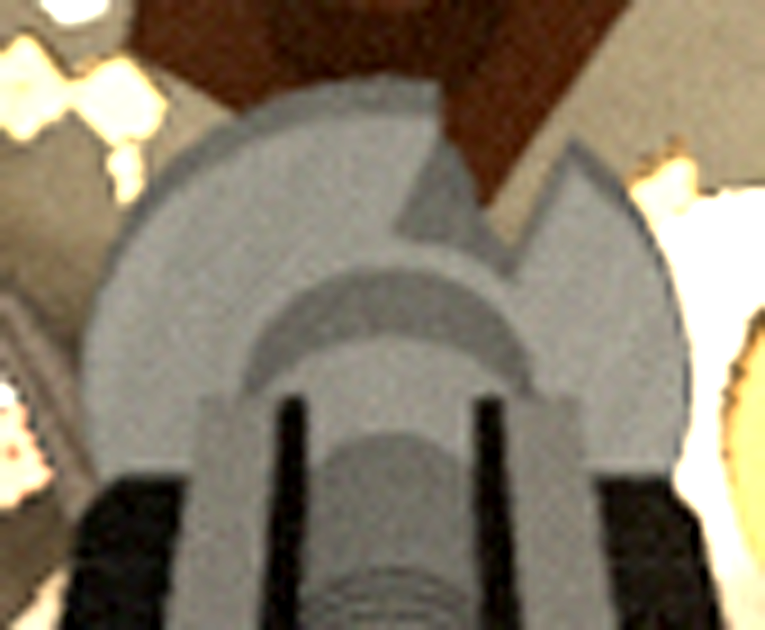

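Run:
```python
from h import *
P=[(438,118),(395,232),(510,275),(570,152)]
for zt in (.091,.087):
  Q=[]
  for x,y in P:
    Q.append(atz("w4",(210+(x+.5)/9-.5,190+(y+.5)/9-.5),.2197-zt)[:2])
  Q=np.array(Q); a=lambda i,j:np.degrees(np.arctan2(*(Q[j]-Q[i])[::-1]))
  print(np.round(Q-[.4348,-.2251],4).tolist()); print(a(1,0),a(2,3), "mid",np.degrees(np.arctan2(*((Q[0]+Q[3]-Q[1]-Q[2])[::-1]))), "wid",np.linalg.norm(Q[0]-Q[3]),np.linalg.norm(Q[1]-Q[2]))
```

```text
[[0.0183, 0.0104], [0.0095, 0.0074], [0.012, -0.0013], [0.022, 0.0014]]
18.959584734511623 14.826428658747044 mid 16.7741981586398 wid 0.009743799161128929 0.008984899406968536
[[0.0195, 0.0114], [0.0109, 0.0085], [0.0133, 0.0], [0.0231, 0.0027]]
18.959584734511388 14.82642865874698 mid 16.774198158639724 wid 0.009501443728382472 0.008761419925510633
```

```bash
python3 -m pendant '[{"dx":0,"dy":0,"dz":-0.6,"turn":0},{"dx":0,"dy":0,"dz":-0.6,"turn":0},{"dx":-0.3,"dy":0.4,"dz":0,"turn":0},{"dx":-0.56,"dy":0.72,"dz":0,"turn":0},{"dx":-0.56,"dy":0.72,"dz":0,"turn":0},{"dx":-0.56,"dy":0.72,"dz":0,"turn":0},{"dx":-0.56,"dy":0.72,"dz":0,"turn":0},{"dx":-0.56,"dy":0.72,"dz":0,"turn":0},{"dx":-0.29,"dy":0.33,"dz":0,"turn":0},{"dx":0,"dy":0,"dz":0,"turn":0}]'; python3 -m pendant '[{"dx":0,"dy":0,"dz":0,"turn":-0.91},{"dx":0,"dy":0,"dz":0,"turn":-0.91},{"dx":0,"dy":0,"dz":0,"turn":-0.91},{"dx":0,"dy":0,"dz":0,"turn":-0.91},{"dx":0,"dy":0,"dz":0,"turn":-0.91},{"dx":0,"dy":0,"dz":0,"turn":-0.91},{"dx":0,"dy":0,"dz":0,"turn":-0.91},{"dx":0,"dy":0,"dz":0,"turn":-0.91},{"dx":0,"dy":0,"dz":0,"turn":-0.91},{"dx":0,"dy":0,"dz":0,"turn":-0.91},{"dx":0,"dy":0,"dz":0,"turn":-0.91},{"dx":0,"dy":0,"dz":0,"turn":-0.91},{"dx":0,"dy":0,"dz":0,"turn":-0.91},{"dx":0,"dy":0,"dz":0,"turn":-0.91},{"dx":0,"dy":0,"dz":0,"turn":-0.91},{"dx":0,"dy":0,"dz":0,"turn":-0.91},{"dx":0,"dy":0,"dz":0,"turn":-0.91},{"dx":0,"dy":0,"dz":0,"turn":-0.91},{"dx":0,"dy":0,"dz":0,"turn":-0.91},{"dx":0,"dy":0,"dz":0,"turn":-0.91}]'
```

```text
clock: 5.77
position: [0.433, -0.394, 0.2541]
tcp_rot: [[0.792, 0.611, -0.003], [0.611, -0.792, -0.001], [-0.003, -0.001, -1.0]]
force: [-0.9, 0.4, -2.4]
grip_width: 0.0108
clock: 7.43
position: [0.4351, -0.3878, 0.255]
tcp_rot: [[-0.36, 0.933, -0.002], [0.933, 0.36, 0.003], [0.003, -0.001, -1.0]]
force: [-0.4, 0.8, -3.3]
grip_width: 0.011
```

```bash
python3 -m pendant '[{"dx":-0.15,"dy":0.35,"dz":0,"turn":0},{"dx":-0.25,"dy":0.6,"dz":0,"turn":0},{"dx":-0.25,"dy":0.6,"dz":0,"turn":0},{"dx":-0.25,"dy":0.6,"dz":0,"turn":0},{"dx":-0.25,"dy":0.6,"dz":0,"turn":0},{"dx":-0.22,"dy":0.5,"dz":0,"turn":0},{"dx":-0.11,"dy":0.25,"dz":0,"turn":0},{"dx":0,"dy":0,"dz":0,"turn":0},{"dx":0,"dy":0,"dz":0,"turn":0}]';python3 - <<'E'
from h import *
o=snap("wrist","w5");print(o["position"],np.round(o["qpos"],1),o["clock"])
snap("side","side5");crop("side5",230,130,90,150,4,"side5c")
crop("w5",150,150,210,150,4,"w5c")
snap("top","top5");crop("top5",260,150,120,100,5,"top5c")
E
```

```text
clock: 8.18
position: [0.5485, -0.3931, 0.255]
tcp_rot: [[-0.357, 0.934, -0.003], [0.934, 0.357, 0.002], [0.002, -0.002, -1.0]]
force: [-0.5, 0.4, -2.7]
grip_width: 0.0107
[ 0.54849694 -0.39312665  0.2549852 ] [ 46.9  42.  -24.6  79.8  18.3  62.3  40.2] 8.1833
```

View pics/w5c.png

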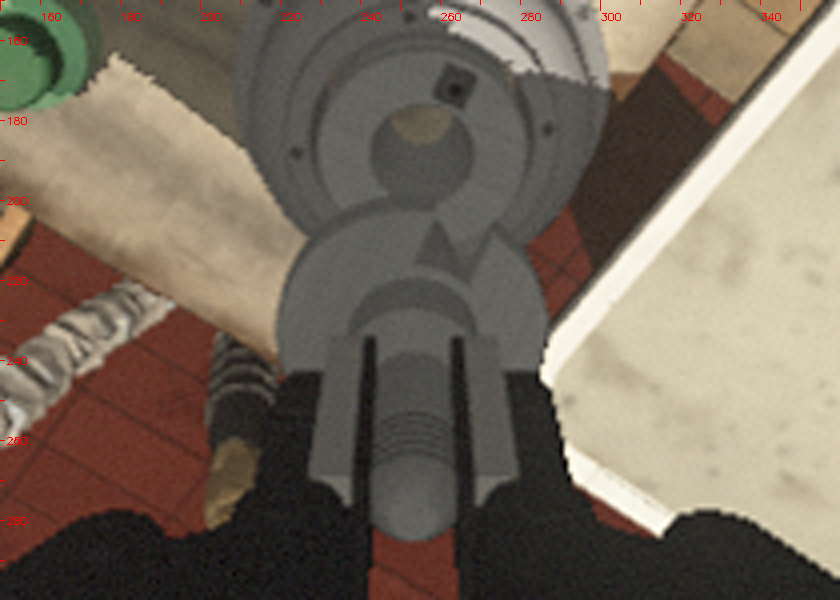

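View pics/side5c.png

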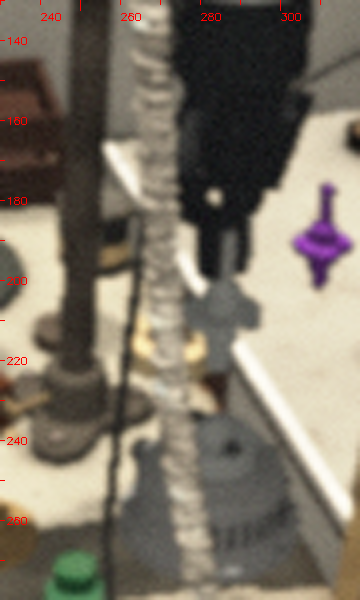

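View pics/top5c.png

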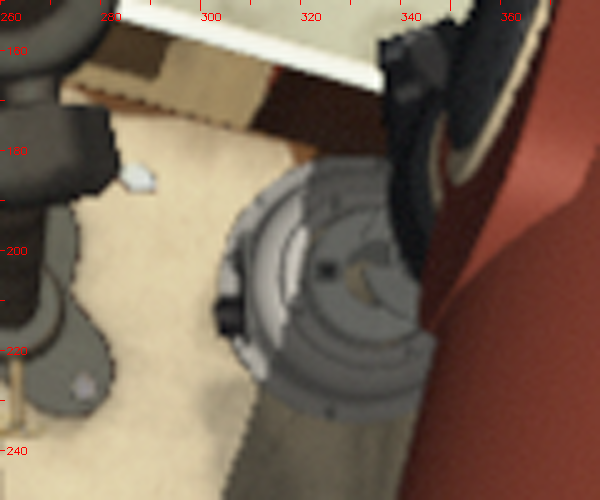

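Run:
```python
from h import *
f=lambda x,y:(150+(x+.5)/4-.5,150+(y+.5)/4-.5)
b=atz("w5",f(422,154),.072);d=atz("w5",f(456,87),.078)
print(b,d,np.degrees(np.arctan2(*(d-b)[1::-1])))
Q=[atz("w5",f(*p),.255-.091)[:2] for p in [(436,219),(416,262),(466,282),(494,232)]]
Q=np.array(Q);print(Q); print("mid",np.degrees(np.arctan2(*((Q[0]+Q[3]-Q[1]-Q[2])[::-1]))),np.degrees(np.arctan2(*((Q[1]-Q[2])[::-1])))-90,Q.mean(0))
```

```text
[ 0.54892708 -0.39146839  0.072     ] [ 0.54970211 -0.37135897  0.078     ] 87.79287874037955
[[ 0.54361772 -0.3728227 ]
 [ 0.54330807 -0.38093426]
 [ 0.55216834 -0.38133797]
 [ 0.55309522 -0.37158978]]
mid 86.03940934809165 87.39116548692874 [ 0.54804734 -0.37667118]
```

```bash
python3 -m pendant '[{"dx":0.04,"dy":0.03,"dz":0.3,"turn":0},{"dx":0,"dy":0,"dz":0.3,"turn":0},{"dx":0,"dy":0,"dz":0.3,"turn":0},{"dx":0,"dy":0,"dz":0.3,"turn":0},{"dx":0,"dy":0,"dz":0.3,"turn":0},{"dx":0,"dy":0,"dz":0.3,"turn":0},{"dx":0,"dy":0,"dz":0.2,"turn":0},{"dx":0,"dy":0,"dz":0,"turn":0}]';python3 -m pendant '[{"dx":0,"dy":0,"dz":0.1,"turn":0},{"dx":0,"dy":0,"dz":0.1,"turn":0},{"dx":0,"dy":0,"dz":0.1,"turn":0},{"dx":0,"dy":0,"dz":0,"turn":0}]'
```

```text
clock: 9.0
position: [0.5484, -0.3926, 0.1936]
tcp_rot: [[-0.355, 0.935, -0.003], [0.935, 0.355, 0.002], [0.003, -0.002, -1.0]]
force: [-1.3, 0.8, -3.5]
grip_width: 0.0109
clock: 9.33
position: [0.5492, -0.3929, 0.1865]
tcp_rot: [[-0.355, 0.935, -0.001], [0.935, 0.355, 0.0], [0.0, -0.0, -1.0]]
force: [-0.9, 0.3, -3.0]
grip_width: 0.011
```

Run:
```python
from h import *
o=snap("wrist","w6");print(o["position"],o["force"])
crop("w6",180,150,150,100,5,"w6c")
```

```text
[ 0.54915151 -0.39287527  0.18649416] [-0.85694093  0.33177692 -3.02968955]
```

View pics/w6c.png

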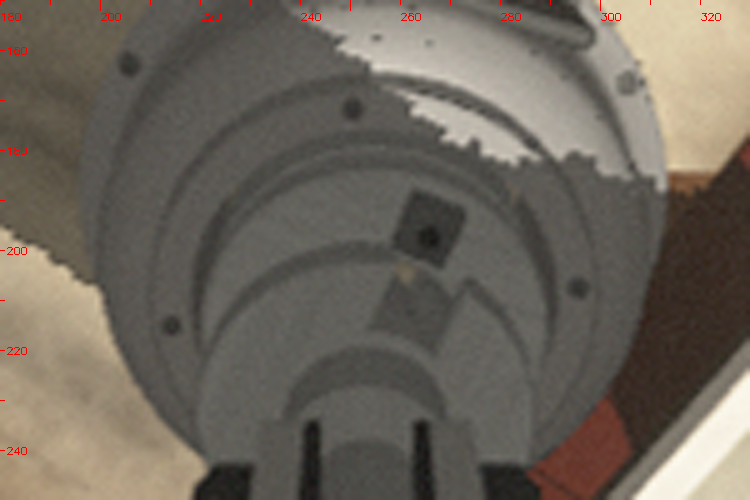

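```bash
python3 -m pendant '[{"dx":0,"dy":0,"dz":0.1,"turn":0},{"dx":0,"dy":0,"dz":0.1,"turn":0},{"dx":0,"dy":0,"dz":0.1,"turn":0},{"dx":0,"dy":0,"dz":0,"turn":0}]';python3 -m pendant '[{"dx":0,"dy":0,"dz":0.07,"turn":0},{"dx":0,"dy":0,"dz":0.07,"turn":0},{"dx":0,"dy":0,"dz":0,"turn":0}]'
```

```text
clock: 9.72
position: [0.549, -0.3926, 0.177]
tcp_rot: [[-0.355, 0.935, -0.001], [0.935, 0.355, 0.001], [0.001, -0.001, -1.0]]
force: [-0.6, 1.4, -2.0]
grip_width: 0.0108
clock: 9.97
position: [0.5495, -0.3923, 0.1733]
tcp_rot: [[-0.356, 0.935, -0.0], [0.935, 0.356, 0.001], [0.001, 0.0, -1.0]]
force: [0.7, 1.6, -3.2]
grip_width: 0.0109
```

```bash
python3 -m pendant '[{"dx":0,"dy":0,"dz":0.05,"turn":0},{"dx":0,"dy":0,"dz":0,"turn":0}]';python3 -m pendant '[{"dx":0,"dy":0,"dz":0.05,"turn":0},{"dx":0,"dy":0,"dz":0,"turn":0},{"dx":0,"dy":0,"dz":0,"turn":0}]'
python3 - <<'E'
from h import *
o=snap("wrist","w7");print(o["position"],o["force"])
crop("w7",180,150,150,100,5,"w7c")
E
```

```text
clock: 10.13
position: [0.5496, -0.3923, 0.1721]
tcp_rot: [[-0.356, 0.935, 0.0], [0.935, 0.356, 0.001], [0.001, 0.001, -1.0]]
force: [-0.4, 2.4, -2.6]
grip_width: 0.0113
clock: 10.38
position: [0.5496, -0.3923, 0.1718]
tcp_rot: [[-0.355, 0.935, 0.001], [0.935, 0.355, 0.001], [0.0, 0.001, -1.0]]
force: [-0.9, 2.7, 4.7]
grip_width: 0.0109
[ 0.54963852 -0.39227566  0.17181253] [-0.8776582   2.73883857  4.66553272]
```

View pics/w7c.png

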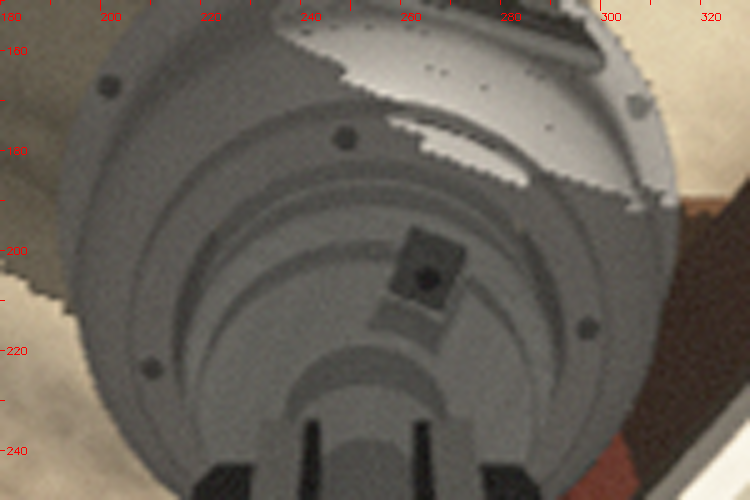

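```bash
python3 -m pendant '[{"dx":0,"dy":0,"dz":0.05,"turn":0},{"dx":0,"dy":0,"dz":0,"turn":0},{"dx":0,"dy":0,"dz":0,"turn":0}]'
python3 - <<'E'
from h import *
snap("side","side6");crop("side6",250,180,70,100,6,"side6c")
E
```

```text
clock: 10.68
position: [0.5497, -0.3922, 0.1717]
tcp_rot: [[-0.355, 0.935, 0.001], [0.935, 0.355, 0.0], [-0.0, 0.001, -1.0]]
force: [-4.1, 4.9, 11.2]
grip_width: 0.0111
```

View pics/side6c.png

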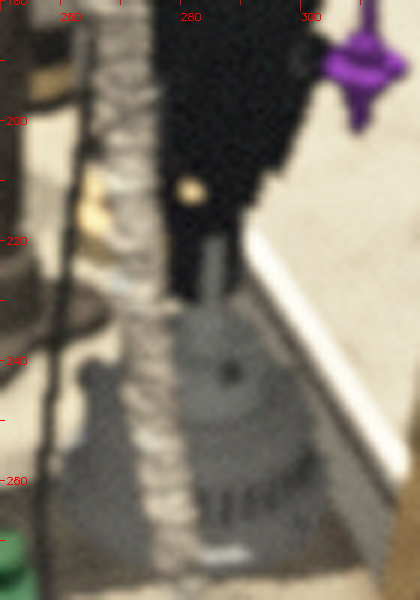

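```bash
python3 -m pendant '[{"dx":0,"dy":0,"dz":-0.04,"turn":0},{"dx":0,"dy":0,"dz":0,"turn":0}]'; python3 -m pendant '[{"dx":0,"dy":0,"dz":0,"turn":0},{"dx":0,"dy":0,"dz":0,"turn":0},{"dx":0,"dy":0,"dz":0,"turn":0},{"dx":0,"dy":0,"dz":-0.4,"turn":0},{"dx":0,"dy":0,"dz":-0.8,"turn":0},{"dx":0,"dy":0,"dz":-0.8,"turn":0},{"dx":0,"dy":0,"dz":-0.8,"turn":0},{"dx":0,"dy":0,"dz":0,"turn":0},{"dx":0,"dy":0,"dz":0,"turn":0}]' 50
python3 - <<'E'
from h import *
o=snap("wrist","w8");print(o["position"],np.round(o["qpos"],1),o["force"])
crop("w8",180,160,150,130,5,"w8c")
E
```

```text
clock: 10.9
position: [0.5497, -0.3922, 0.1718]
tcp_rot: [[-0.355, 0.935, 0.001], [0.935, 0.355, 0.001], [0.0, 0.001, -1.0]]
force: [-3.8, 4.4, 7.0]
grip_width: 0.0109
clock: 11.65
position: [0.5501, -0.3938, 0.257]
tcp_rot: [[-0.354, 0.935, 0.004], [0.935, 0.355, -0.003], [-0.004, 0.003, -1.0]]
force: [-0.2, 0.2, 0.5]
grip_width: 0.0428
[ 0.55011451 -0.39378029  0.25698272] [ 46.8  41.8 -24.6  79.7  18.4  62.1  40. ] [-0.23206719  0.19443261  0.45487075]
```

View pics/w8c.png

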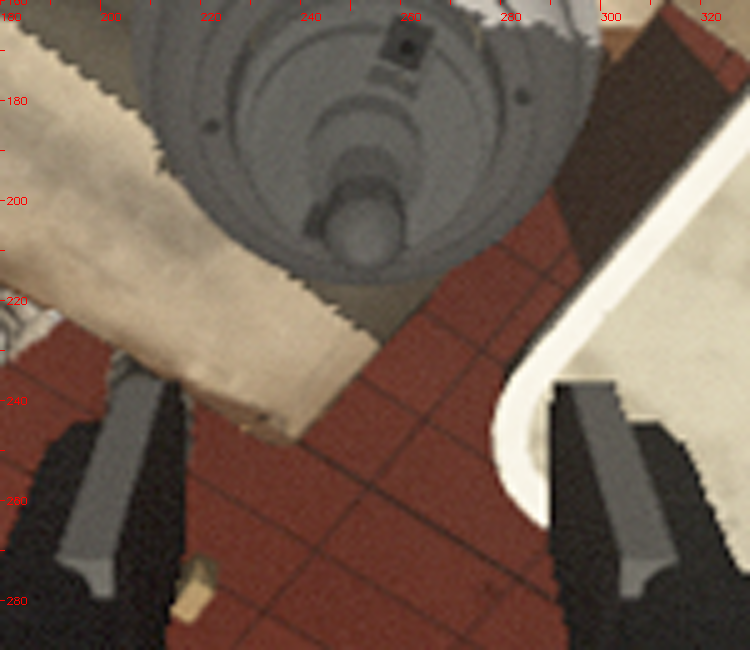

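```bash
python3 -m pendant '[{"dx":0.4,"dy":-0.36,"dz":0,"turn":0},{"dx":0.6,"dy":-0.55,"dz":0,"turn":0},{"dx":0.6,"dy":-0.55,"dz":0.3,"turn":0},{"dx":0.6,"dy":-0.55,"dz":0.5,"turn":0},{"dx":0.6,"dy":-0.55,"dz":0.5,"turn":0},{"dx":0.4,"dy":-0.36,"dz":0.5,"turn":0},{"dx":0.24,"dy":-0.21,"dz":0.4,"turn":0},{"dx":0,"dy":0,"dz":0,"turn":0},{"dx":0,"dy":0,"dz":0,"turn":0}]' 75
python3 - <<'E'
from h import *
print("tip",atz("w8",(180+366/5,160+234/5),.128))
o=snap("wrist","w9");print(o["position"],o["force"])
crop("w9",160,110,200,150,4,"w9c")
E
```

```text
clock: 12.45
position: [0.4243, -0.3298, 0.1875]
tcp_rot: [[-0.355, 0.935, -0.002], [0.935, 0.355, 0.001], [0.002, -0.001, -1.0]]
force: [0.3, 0.1, 0.7]
grip_width: 0.0639
tip [ 0.54892729 -0.39131121  0.128     ]
[ 0.42426136 -0.32977274  0.18746244] [0.30064305 0.10162253 0.68024839]
```

View pics/w9c.png

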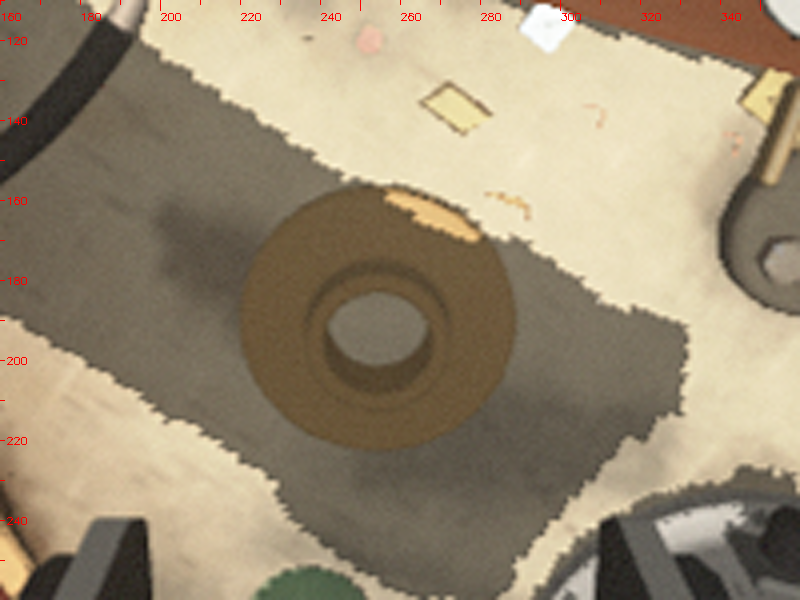

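Run:
```python
from h import *
f=lambda x,y:(160+(x+.5)/4-.5,110+(y+.5)/4-.5)
print(atz("w9",f(378.5,316.5),.006),atz("w9",f(379,338),.021))
```

```text
[ 0.42402096 -0.32858937  0.006     ] [ 0.42418479 -0.32880753  0.021     ]
```

```bash
python3 -m pendant '[{"dx":0.03,"dy":0,"dz":0.6,"turn":0},{"dx":0,"dy":0,"dz":0.7,"turn":0},{"dx":0,"dy":0,"dz":0.7,"turn":0},{"dx":0,"dy":0,"dz":0.7,"turn":0},{"dx":0,"dy":0,"dz":0.5,"turn":0},{"dx":0,"dy":0,"dz":0.3,"turn":0},{"dx":0,"dy":0,"dz":0.07,"turn":0},{"dx":0,"dy":0,"dz":0,"turn":0},{"dx":0,"dy":0,"dz":0,"turn":0}]'
python3 - <<'E'
from h import *
o=snap("wrist","w10");print(o["position"],o["force"])
crop("w10",160,150,200,150,4,"w10c")
E
```

```text
clock: 13.25
position: [0.4256, -0.3294, 0.0821]
tcp_rot: [[-0.355, 0.935, 0.002], [0.935, 0.355, -0.001], [-0.002, 0.001, -1.0]]
force: [1.3, -0.3, 0.5]
grip_width: 0.0642
[ 0.42555399 -0.32940674  0.08213321] [ 1.25396722 -0.32159788  0.46724282]
```

View pics/w10c.png

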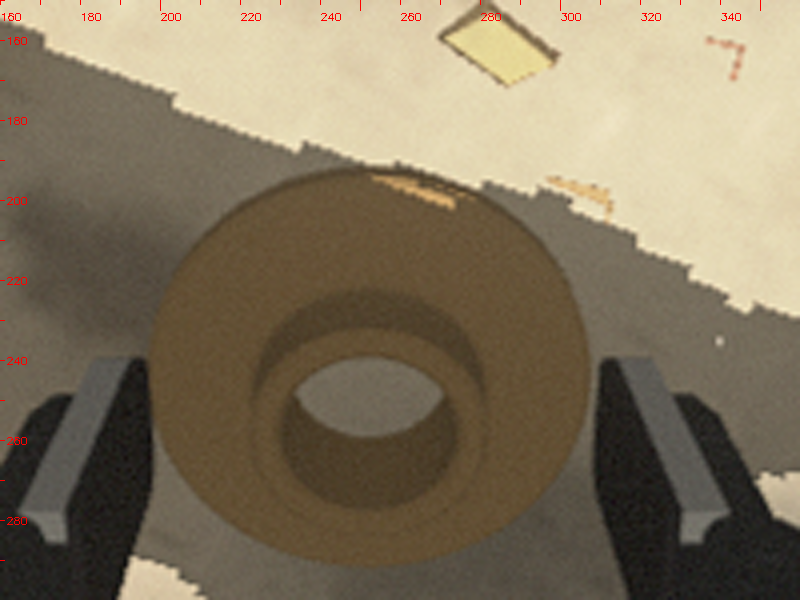

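```bash
python3 -m pendant '[{"dx":0,"dy":0,"dz":0.05,"turn":0},{"dx":0,"dy":0,"dz":0,"turn":0},{"dx":0,"dy":0,"dz":0,"turn":0}]';python3 -m pendant '[{"dx":0,"dy":0,"dz":0,"turn":0},{"dx":0,"dy":0,"dz":0,"turn":0},{"dx":0,"dy":0,"dz":0,"turn":0},{"dx":0,"dy":0,"dz":0,"turn":0},{"dx":0,"dy":0,"dz":0,"turn":0}]' 0;python3 - <<'E'
from h import *
o=snap("wrist","w11");print(o["position"],o["force"],o["grip_width"])
crop("w11",160,150,200,150,4,"w11c")
E
```

```text
clock: 13.55
position: [0.4247, -0.3292, 0.0803]
tcp_rot: [[-0.355, 0.935, 0.001], [0.935, 0.355, -0.001], [-0.001, 0.0, -1.0]]
force: [-0.0, -0.5, -0.2]
grip_width: 0.0639
clock: 13.97
position: [0.4248, -0.329, 0.0805]
tcp_rot: [[-0.355, 0.935, 0.0], [0.935, 0.355, -0.0], [-0.001, 0.0, -1.0]]
force: [-0.7, 0.8, 4.8]
grip_width: 0.0317
[ 0.42477026 -0.32900395  0.08046759] [-0.70492783  0.78374209  4.79136224] 0.03169352255973925
```

View pics/w11c.png

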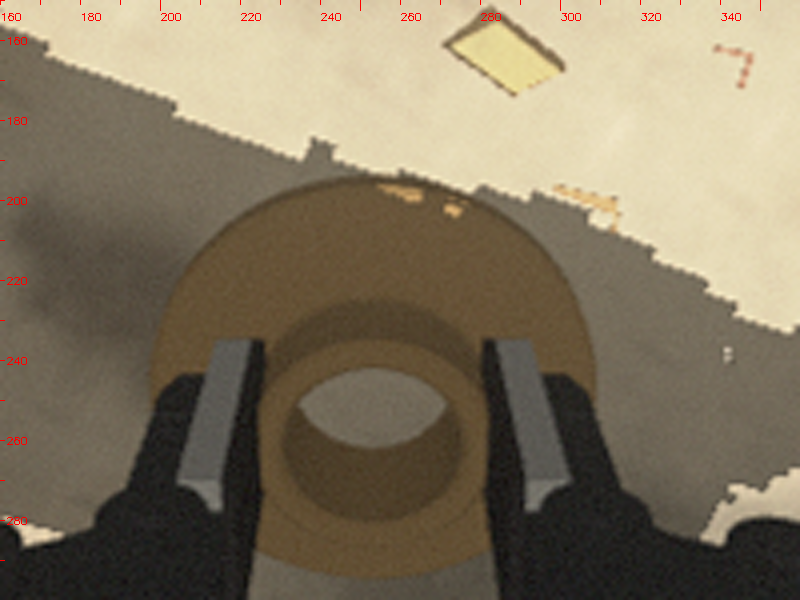

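Run:
```python
from h import *
f=lambda x,y:(160+(x+.5)/4-.5,150+(y+.5)/4-.5)
R=np.array([[-.355,.935],[.935,.355]])
for n,uv,z in [("hole",(372.5,445),.021),("disc",(374,0),.007)]:
    p=atz("w11",f(*uv),z); print(n,p,R.T@(p[:2]-[.42477,-.3290]))
p=atz("w10",(160+370/4,150+433/4),.021);print(p)
# disc outline far edge (row 175)->x +34mm
p=atz("w11",f(374,180),.007); print("far edge",R.T@(p[:2]-[.42477,-.3290])-[.034,0])
p=atz("w11",f(374,576),.007); print("near edge",R.T@(p[:2]-[.42477,-.3290])+[.034,0])
```

```text
hole [ 0.42416582 -0.32981793  0.021     ] [-0.00055029 -0.00085527]
disc [ 0.40334418 -0.27437756  0.007     ] [ 0.05867815 -0.00064218]
[ 0.42468867 -0.32974312  0.021     ]
far edge [-0.00066229 -0.00064155]
near edge [-0.00020377 -0.00063988]
```

```bash
python3 -m pendant '[{"dx":0,"dy":0,"dz":-0.3,"turn":0},{"dx":0,"dy":0,"dz":-0.7,"turn":0},{"dx":0,"dy":0,"dz":-0.8,"turn":0},{"dx":0,"dy":0,"dz":-0.8,"turn":0},{"dx":0,"dy":0,"dz":-0.8,"turn":0},{"dx":0,"dy":0,"dz":-0.8,"turn":0},{"dx":-0.3,"dy":0.27,"dz":-0.7,"turn":0},{"dx":-0.6,"dy":0.55,"dz":-0.4,"turn":0},{"dx":-0.6,"dy":0.55,"dz":0,"turn":0},{"dx":-0.6,"dy":0.55,"dz":0,"turn":0},{"dx":-0.6,"dy":0.55,"dz":0,"turn":0},{"dx":-0.4,"dy":0.4,"dz":0,"turn":0},{"dx":-0.3,"dy":0.28,"dz":0,"turn":0},{"dx":0,"dy":0,"dz":0,"turn":0},{"dx":0,"dy":0,"dz":0,"turn":0}]';python3 - <<'E'
from h import *
o=snap("wrist","w12");print(o["position"],o["force"],o["grip_width"])
crop("w12",160,130,200,150,4,"w12c")
E
```

```text
clock: 15.27
position: [0.5487, -0.3904, 0.238]
tcp_rot: [[-0.355, 0.935, -0.002], [0.935, 0.355, 0.002], [0.002, -0.001, -1.0]]
force: [-0.9, 0.6, -2.0]
grip_width: 0.0315
[ 0.54872035 -0.39035151  0.23795032] [-0.85372464  0.61326709 -2.00680217] 0.03151658862014129
```

View pics/w12c.png

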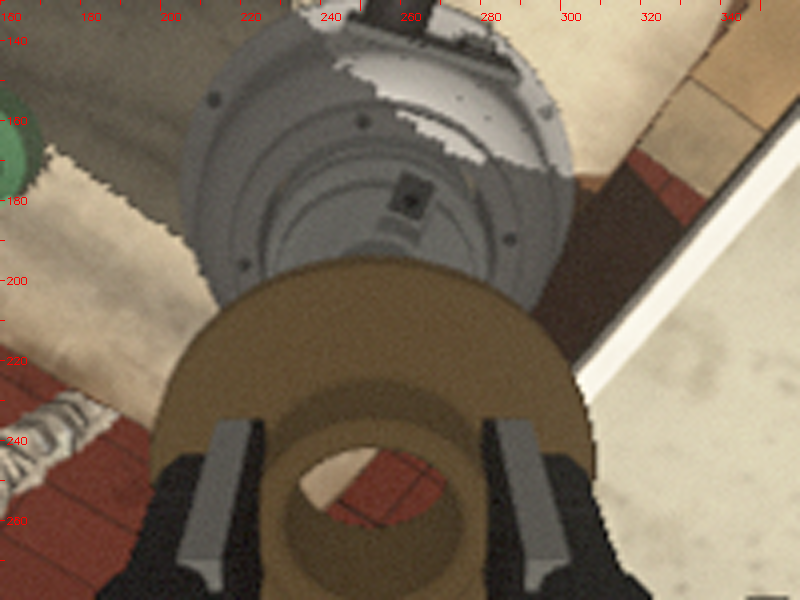

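```bash
python3 -m pendant '[{"dx":-0.02,"dy":0.015,"dz":0.3,"turn":0},{"dx":0,"dy":0,"dz":0.3,"turn":0},{"dx":0,"dy":0,"dz":0.2,"turn":0},{"dx":0,"dy":0,"dz":0.1,"turn":0},{"dx":0,"dy":0,"dz":0,"turn":0},{"dx":0,"dy":0,"dz":0,"turn":0}]';python3 - <<'E'
from h import *
o=snap("wrist","w13");print(o["position"],o["force"],o["grip_width"])
crop("w13",160,150,200,150,4,"w13c")
E
```

```text
clock: 15.82
position: [0.5496, -0.3911, 0.2115]
tcp_rot: [[-0.355, 0.935, -0.001], [0.935, 0.355, 0.0], [0.001, -0.0, -1.0]]
force: [-0.3, -0.6, -1.5]
grip_width: 0.0318
[ 0.54958258 -0.39112797  0.21148156] [-0.30325187 -0.62838728 -1.51019466] 0.03182533745483018
```

View pics/w13c.png

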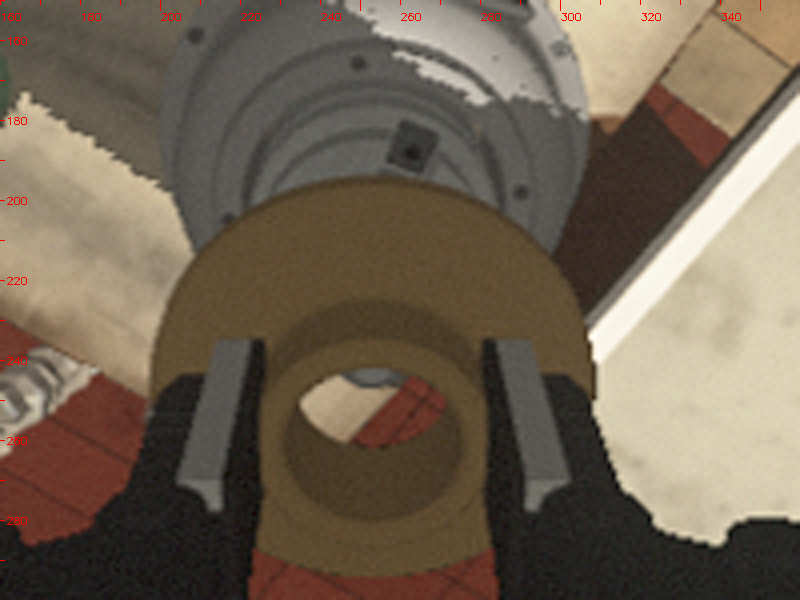

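```bash
python3 -m pendant '[{"dx":0,"dy":0,"dz":0.1,"turn":0},{"dx":0,"dy":0,"dz":0.1,"turn":0},{"dx":0,"dy":0,"dz":0.1,"turn":0},{"dx":0,"dy":0,"dz":0,"turn":0},{"dx":0,"dy":0,"dz":0,"turn":0}]';python3 - <<'E'
from h import *
o=snap("wrist","w14");print(o["position"],o["force"],o["grip_width"])
crop("w14",200,200,110,100,7,"w14c")
E
```

```text
clock: 16.28
position: [0.5496, -0.3911, 0.2024]
tcp_rot: [[-0.355, 0.935, -0.001], [0.935, 0.355, 0.0], [0.001, -0.0, -1.0]]
force: [-1.0, -0.4, -1.0]
grip_width: 0.0321
[ 0.5495939  -0.39112167  0.20242693] [-1.02648971 -0.4084916  -0.96134386] 0.03211151206558059
```

View pics/w14c.png

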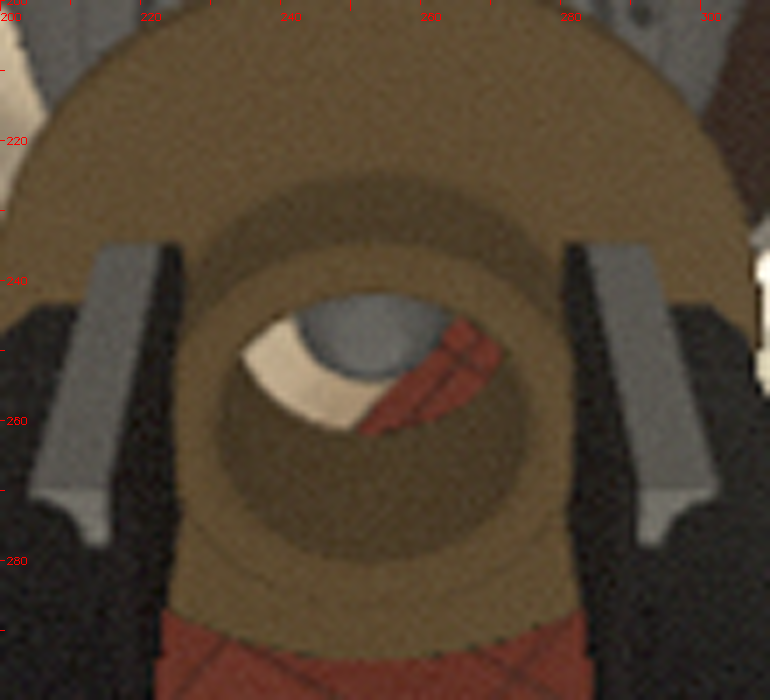

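```bash
python3 -m pendant '[{"dx":0,"dy":0,"dz":0.15,"turn":0},{"dx":0,"dy":0,"dz":0.2,"turn":0},{"dx":0,"dy":0,"dz":0.2,"turn":0},{"dx":0,"dy":0,"dz":0.12,"turn":0},{"dx":0,"dy":0,"dz":0,"turn":0},{"dx":0,"dy":0,"dz":0,"turn":0}]';python3 - <<'E'
from h import *
o=snap("wrist","w15");print(o["position"],o["force"],o["grip_width"])
crop("w15",200,200,110,100,7,"w15c")
E
```

```text
clock: 16.83
position: [0.5496, -0.3911, 0.1821]
tcp_rot: [[-0.355, 0.935, -0.001], [0.935, 0.355, 0.001], [0.001, -0.001, -1.0]]
force: [0.5, 0.3, -1.4]
grip_width: 0.0318
[ 0.54958857 -0.3910835   0.18213706] [ 0.53012874  0.34625167 -1.35396259] 0.03176412658177515
```

View pics/w15c.png

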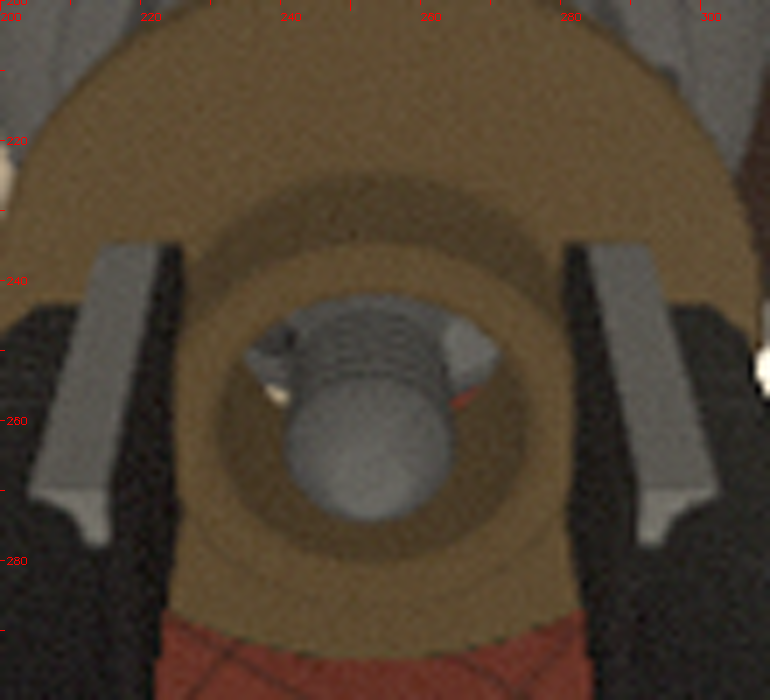

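Run:
```python
from h import *
f=lambda x,y:(200+(x+.5)/7-.5,200+(y+.5)/7-.5)
R=np.array([[-.355,.935],[.935,.355]])
t=np.array([.54959,-.39108])
tip=atz("w15",f(370,447),.128)
# post edges at tip: ; hole edges
for n,uv,z in [("tip",(370,447),.128),("hole up",(372,292),.1226),("hole lo",(372,562),.1226),("l",(217,425),.1226),("r",(528,425),.1226),("tip low edge",(370,521),.128),("tipL",(284,440),.127),("tipR",(456,440),.127)]:
    print(n,np.round(R.T@(atz("w15",f(*uv),z)[:2]-t),4))
```

```text
tip [ 0.0015 -0.0011]
hole up [ 0.0117 -0.0009]
hole lo [-0.013  -0.0009]
l [-0.0001 -0.0132]
r [-0.0001  0.0114]
tip low edge [-0.0052 -0.0011]
tipL [ 0.0014 -0.0077]
tipR [0.0014 0.0055]
```

```bash
python3 -m pendant '[{"dx":0.03,"dy":0,"dz":0,"turn":0},{"dx":0,"dy":0,"dz":0.1,"turn":0},{"dx":0,"dy":0,"dz":0.1,"turn":0},{"dx":0,"dy":0,"dz":0.1,"turn":0},{"dx":0,"dy":0,"dz":0,"turn":0}]';python3 -m pendant '[{"dx":0,"dy":0,"dz":0.1,"turn":0},{"dx":0,"dy":0,"dz":0.1,"turn":0},{"dx":0,"dy":0,"dz":0,"turn":0}]'
```

```text
clock: 17.3
position: [0.549, -0.3902, 0.1727]
tcp_rot: [[-0.355, 0.935, -0.002], [0.935, 0.355, 0.001], [0.001, -0.001, -1.0]]
force: [0.1, -0.2, -2.0]
grip_width: 0.0317
clock: 17.55
position: [0.5491, -0.3902, 0.1669]
tcp_rot: [[-0.355, 0.935, -0.001], [0.935, 0.355, 0.001], [0.001, -0.001, -1.0]]
force: [-0.2, -0.4, -1.6]
grip_width: 0.0315
```

```bash
python3 -m pendant '[{"dx":0,"dy":0,"dz":0.07,"turn":0},{"dx":0,"dy":0,"dz":0.07,"turn":0},{"dx":0,"dy":0,"dz":0,"turn":0}]';python3 -m pendant '[{"dx":0,"dy":0,"dz":0.04,"turn":0},{"dx":0,"dy":0,"dz":0.0,"turn":0},{"dx":0,"dy":0,"dz":0,"turn":0}]';python3 -m pendant '[{"dx":0,"dy":0,"dz":0.04,"turn":0},{"dx":0,"dy":0,"dz":0.0,"turn":0},{"dx":0,"dy":0,"dz":0,"turn":0}]'
```

```text
clock: 17.8
position: [0.5493, -0.3902, 0.163]
tcp_rot: [[-0.355, 0.935, -0.001], [0.935, 0.355, 0.001], [0.001, -0.001, -1.0]]
force: [0.5, 0.4, -2.3]
grip_width: 0.0318
clock: 18.05
position: [0.5495, -0.3904, 0.1623]
tcp_rot: [[-0.355, 0.935, 0.0], [0.935, 0.355, 0.0], [0.0, 0.0, -1.0]]
force: [-0.3, -0.6, -1.6]
grip_width: 0.0315
clock: 18.3
position: [0.5494, -0.3903, 0.1611]
tcp_rot: [[-0.355, 0.935, -0.0], [0.935, 0.355, 0.0], [0.0, -0.0, -1.0]]
force: [0.6, 1.3, -2.1]
grip_width: 0.0314
```

```bash
python3 -m pendant '[{"dx":0,"dy":0,"dz":0.04,"turn":0},{"dx":0,"dy":0,"dz":0.0,"turn":0},{"dx":0,"dy":0,"dz":0,"turn":0}]';python3 -m pendant '[{"dx":0,"dy":0,"dz":0.04,"turn":0},{"dx":0,"dy":0,"dz":0.0,"turn":0},{"dx":0,"dy":0,"dz":0,"turn":0}]'
```

```text
clock: 18.55
position: [0.5496, -0.3904, 0.1605]
tcp_rot: [[-0.355, 0.935, 0.0], [0.935, 0.355, -0.0], [-0.001, 0.0, -1.0]]
force: [-0.6, 0.6, 1.7]
grip_width: 0.0317
clock: 18.8
position: [0.5496, -0.3904, 0.1605]
tcp_rot: [[-0.355, 0.935, 0.001], [0.935, 0.355, -0.001], [-0.001, 0.0, -1.0]]
force: [-2.9, 1.6, 6.6]
grip_width: 0.0313
```

```bash
python3 -m pendant '[{"dx":0,"dy":0,"dz":-0.03,"turn":0},{"dx":0,"dy":0,"dz":0,"turn":0}]'; python3 -m pendant '[{"dx":0,"dy":0,"dz":0,"turn":0},{"dx":0,"dy":0,"dz":0,"turn":0},{"dx":0,"dy":0,"dz":0,"turn":0},{"dx":0,"dy":0,"dz":-0.4,"turn":0},{"dx":0,"dy":0,"dz":-0.8,"turn":0},{"dx":0,"dy":0,"dz":-0.8,"turn":0},{"dx":0,"dy":0,"dz":-0.8,"turn":0},{"dx":0,"dy":0,"dz":-0.2,"turn":0},{"dx":0,"dy":0,"dz":0,"turn":0}]' 75
python3 - <<'E'
from h import *
o=snap("wrist","w16");print(o["position"],np.round(o["qpos"],1),o["force"])
crop("w16",180,130,150,130,5,"w16c")
E
```

```text
clock: 18.97
position: [0.5496, -0.3904, 0.1605]
tcp_rot: [[-0.355, 0.935, 0.001], [0.935, 0.355, -0.0], [-0.001, 0.0, -1.0]]
force: [-1.8, 0.3, 4.7]
grip_width: 0.0314
clock: 19.72
position: [0.5508, -0.3907, 0.2529]
tcp_rot: [[-0.355, 0.935, 0.005], [0.935, 0.355, -0.003], [-0.005, 0.004, -1.0]]
force: [0.2, 0.8, -0.1]
grip_width: 0.0636
[ 0.55075777 -0.390723    0.2529343 ] [ 46.8  42.  -24.9  80.3  18.7  61.5  39.5] [ 0.17355856  0.78139846 -0.07187876]
```

View pics/w16c.png

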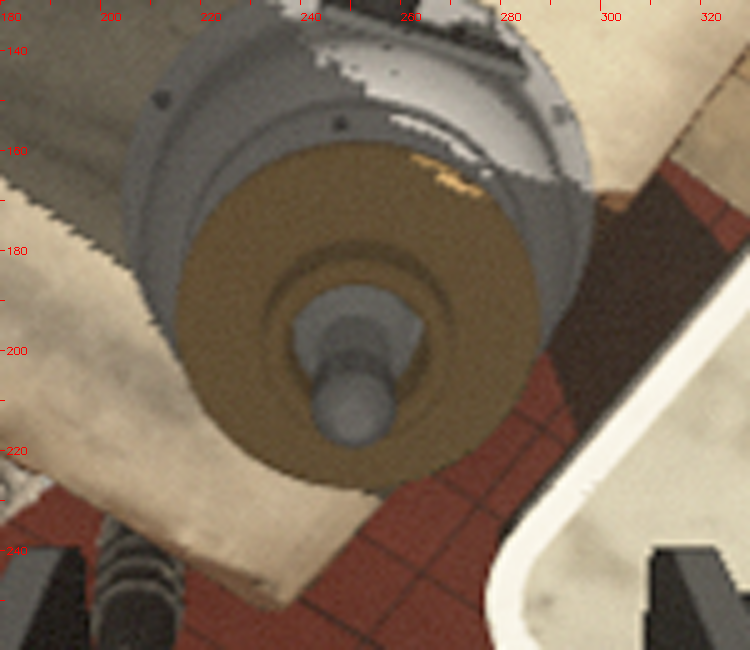

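```bash
python3 -m pendant '[{"dx":0.2,"dy":-0.27,"dz":0,"turn":0},{"dx":0.4,"dy":-0.54,"dz":0,"turn":0},{"dx":0.4,"dy":-0.54,"dz":0,"turn":0},{"dx":0.4,"dy":-0.54,"dz":0,"turn":0},{"dx":0.4,"dy":-0.54,"dz":0,"turn":0},{"dx":0.3,"dy":-0.41,"dz":0,"turn":0},{"dx":0.18,"dy":-0.25,"dz":0,"turn":0},{"dx":0,"dy":0,"dz":0,"turn":0}]' 65; python3 -m pendant '[{"dx":0,"dy":0,"dz":0,"turn":0.98},{"dx":0,"dy":0,"dz":0,"turn":0.98},{"dx":0,"dy":0,"dz":0,"turn":0.98},{"dx":0,"dy":0,"dz":0,"turn":0.98},{"dx":0,"dy":0,"dz":0,"turn":0.98},{"dx":0,"dy":0,"dz":0,"turn":0.98},{"dx":0,"dy":0,"dz":0,"turn":0.98},{"dx":0,"dy":0,"dz":0,"turn":0.98},{"dx":0,"dy":0,"dz":0,"turn":0.98},{"dx":0,"dy":0,"dz":0,"turn":0.98},{"dx":0,"dy":0,"dz":0,"turn":0.98},{"dx":0,"dy":0,"dz":0,"turn":0.98},{"dx":0,"dy":0,"dz":0,"turn":0.98},{"dx":0,"dy":0,"dz":0,"turn":0.98},{"dx":0,"dy":0,"dz":0,"turn":0.98},{"dx":0,"dy":0,"dz":0,"turn":0.98},{"dx":0,"dy":0,"dz":0,"turn":0}]'
python3 - <<'E'
from h import *
print("tip",atz("w16",(180+353/5,130+405/5),.128))
E
```

```text
clock: 20.43
position: [0.436, -0.3591, 0.2484]
tcp_rot: [[-0.354, 0.935, -0.004], [0.935, 0.354, 0.002], [0.003, -0.003, -1.0]]
force: [-0.6, -0.2, 0.6]
grip_width: 0.0555
clock: 21.85
position: [0.4397, -0.3591, 0.249]
tcp_rot: [[0.668, 0.744, 0.0], [0.744, -0.668, 0.0], [0.0, -0.0, -1.0]]
force: [-0.3, -1.0, -0.3]
grip_width: 0.055
tip [ 0.54848935 -0.39070675  0.128     ]
```

```bash
python3 -m pendant '[{"dx":0.3,"dy":-0.19,"dz":0,"turn":0},{"dx":0.6,"dy":-0.37,"dz":0,"turn":0},{"dx":0.6,"dy":-0.37,"dz":0,"turn":0},{"dx":0.6,"dy":-0.37,"dz":0,"turn":0},{"dx":0.6,"dy":-0.37,"dz":0,"turn":0},{"dx":0.6,"dy":-0.37,"dz":0,"turn":0},{"dx":0.6,"dy":-0.37,"dz":0,"turn":0},{"dx":0.48,"dy":-0.3,"dz":0,"turn":0},{"dx":0.6,"dy":-0.28,"dz":0.2,"turn":0},{"dx":0.5,"dy":-0.22,"dz":0.5,"turn":0},{"dx":0.23,"dy":-0.11,"dz":0.5,"turn":0},{"dx":0,"dy":0,"dz":0.3,"turn":0},{"dx":0,"dy":0,"dz":0,"turn":0},{"dx":0,"dy":0,"dz":0,"turn":0}]'
python3 - <<'E'
from h import *
o=snap("wrist","w17");print(o["position"],np.round(o["qpos"],1),o["force"])
crop("w17",140,110,220,160,3,"w17c")
snap("side","side7")
E
```

```text
clock: 23.02
position: [0.4786, -0.1657, 0.2043]
tcp_rot: [[0.668, 0.744, -0.001], [0.744, -0.668, -0.0], [-0.001, -0.001, -1.0]]
force: [0.2, -1.1, -0.1]
grip_width: 0.0558
[ 0.47863584 -0.16574787  0.20430823] [ 22.3  30.5  -8.4 111.6   6.8  38.5 -32.2] [ 0.23107244 -1.13731437 -0.06999819]
```

View pics/w17c.png

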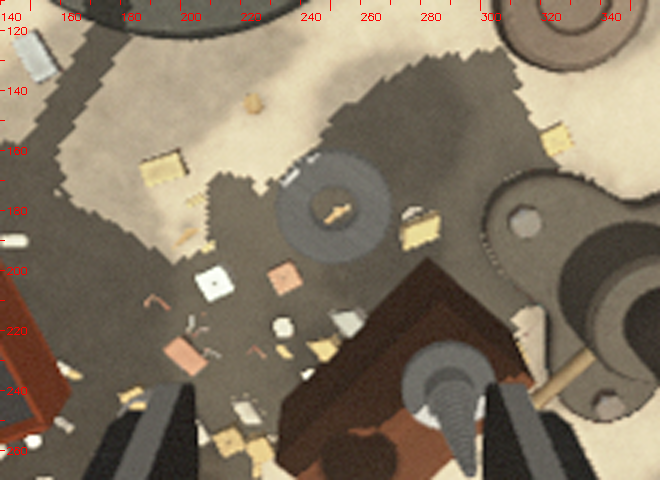

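View pics/side7.png

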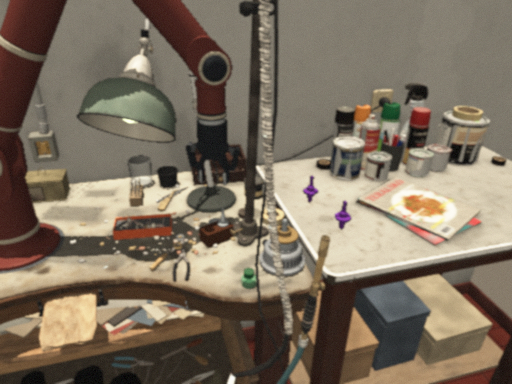

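Run:
```python
from h import *
f=lambda x,y:(140+(x+.5)/3-.5,110+(y+.5)/3-.5)
p=atz("w17",f(333,205),.012);print(p)
R=np.array([[.668,.744],[.744,-.668]]);print(R.T@(p[:2]-[.4786,-.1657]),R.T@(p[:2]-[.4786,-.1657])/.03)
# rack corners at z .04
for c in [(427,260),(530,380)]: print("corner",atz("w17",f(*c),.04))
```

```text
[ 0.48143551 -0.15813168  0.012     ]
[ 0.00752495 -0.00294602] [ 0.25083174 -0.09820052]
corner [ 0.49681842 -0.18446218  0.04      ]
corner [ 0.49508026 -0.23830252  0.04      ]
```

Run:
```python
from h import *
f=lambda x,y:(140+(x+.5)/3-.5,110+(y+.5)/3-.5)
for c in [(427,260),(282,400)]: print("corner",atz("w17",f(*c),.0))
R=np.array([[.668,.744],[.744,-.668]])
T=np.array([.4814,-.158])
for xx in (-.011,.011):
  for yy in (.0275,.043): print(xx,yy,T+R@[xx,yy])
```

```text
corner [ 0.49032699 -0.19837748  0.        ]
corner [ 0.41260289 -0.20512801  0.        ]
-0.011 0.0275 [ 0.494512 -0.184554]
-0.011 0.043 [ 0.506044 -0.194908]
0.011 0.0275 [ 0.509208 -0.168186]
0.011 0.043 [ 0.52074 -0.17854]
```

```bash
python3 -m pendant '[{"dx":0.25,"dy":-0.08,"dz":0.2,"turn":0},{"dx":0,"dy":0,"dz":0.7,"turn":0},{"dx":0,"dy":0,"dz":0.7,"turn":0},{"dx":0,"dy":0,"dz":0.7,"turn":0},{"dx":0,"dy":0,"dz":0.7,"turn":0},{"dx":0,"dy":0,"dz":0.6,"turn":0},{"dx":0,"dy":0,"dz":0.4,"turn":0},{"dx":0,"dy":0,"dz":0.25,"turn":0},{"dx":0,"dy":0,"dz":0,"turn":0},{"dx":0,"dy":0,"dz":0,"turn":0}]'
python3 - <<'E'
from h import *
o=snap("wrist","w18");print(o["position"],np.round(o["qpos"],1),o["force"])
crop("w18",160,150,200,150,4,"w18c")
E
```

```text
clock: 23.95
position: [0.4824, -0.1581, 0.0773]
tcp_rot: [[0.668, 0.744, 0.0], [0.744, -0.668, 0.0], [0.0, 0.0, -1.0]]
force: [1.5, 1.0, -0.0]
grip_width: 0.0556
[ 0.48241591 -0.15810282  0.07726857] [ 19.1  43.   -5.1 116.1   9.6  21.2 -35.6] [ 1.46238791  0.95763728 -0.01352917]
```

View pics/w18c.png

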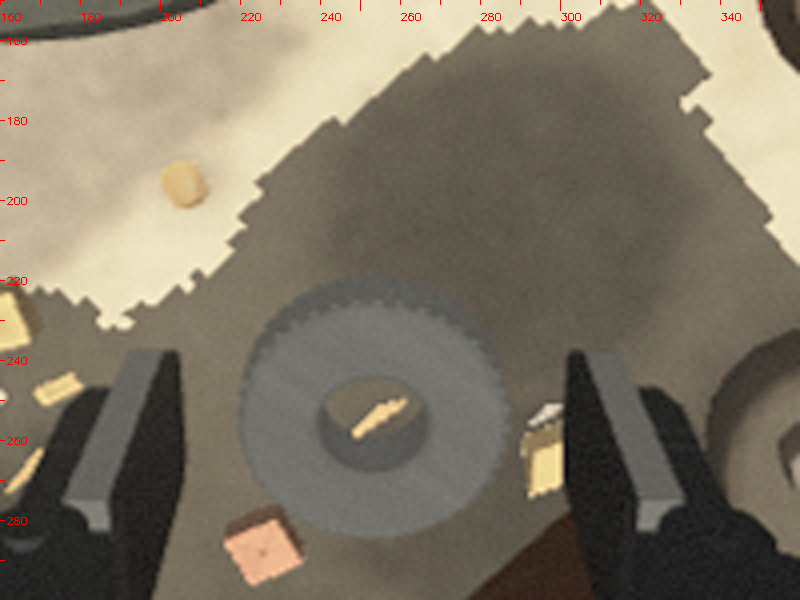

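```bash
python3 -m pendant '[{"dx":-0.04,"dy":0,"dz":0.06,"turn":0},{"dx":0,"dy":0,"dz":0.06,"turn":0},{"dx":0,"dy":0,"dz":0,"turn":0},{"dx":0,"dy":0,"dz":0,"turn":0}]';python3 -m pendant '[{"dx":0,"dy":0,"dz":0,"turn":0},{"dx":0,"dy":0,"dz":0,"turn":0},{"dx":0,"dy":0,"dz":0,"turn":0},{"dx":0,"dy":0,"dz":0,"turn":0}]' 0;python3 - <<'E'
from h import *
o=snap("wrist","w19");print(o["position"],o["force"],o["grip_width"])
crop("w19",160,150,200,150,4,"w19c")
E
```

```text
clock: 24.33
position: [0.4813, -0.1591, 0.0738]
tcp_rot: [[0.668, 0.744, 0.001], [0.744, -0.668, -0.0], [0.0, 0.0, -1.0]]
force: [-0.3, 0.4, 0.3]
grip_width: 0.0556
clock: 24.67
position: [0.4815, -0.1591, 0.0743]
tcp_rot: [[0.668, 0.744, 0.001], [0.744, -0.668, -0.0], [0.0, 0.001, -1.0]]
force: [-1.2, -0.1, 5.9]
grip_width: 0.0367
[ 0.4814511  -0.15905506  0.07428087] [-1.17055019 -0.08968053  5.87364726] 0.03671014976500912
```

View pics/w19c.png

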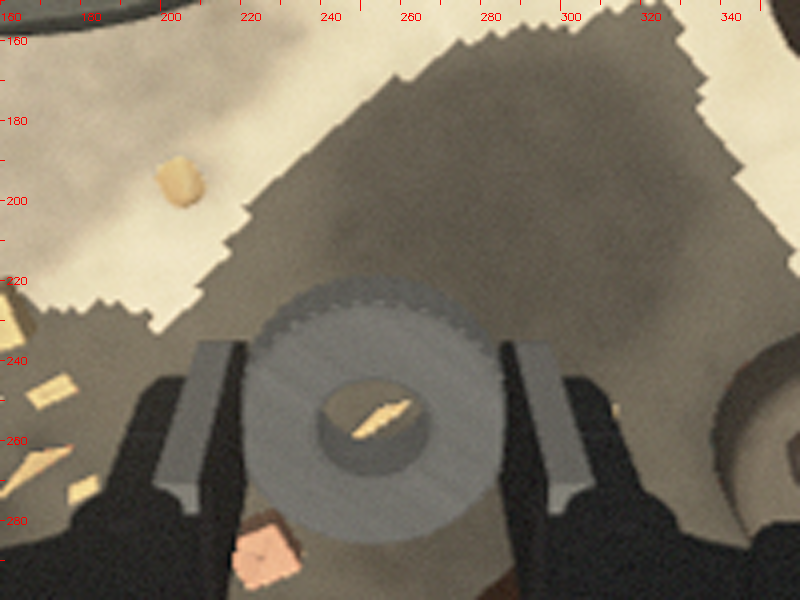

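Run:
```python
from h import *
f=lambda x,y:(160+(x+.5)/4-.5,150+(y+.5)/4-.5)
R=np.array([[.668,.744],[.744,-.668]]);t=np.array([.48145,-.15906])
for p in [(373,379),(373,476),(317,426),(429,426),(374,305),(374,543)]: print(p,np.round(R.T@(atz("w19",f(*p),.012)[:2]-t),4))
a=np.array([.5487,-.3911])
print("to",a-R@[-.0015,-.0005])
```

```text
(373, 379) [ 0.0075 -0.0004]
(373, 476) [-0.0083 -0.0004]
(317, 426) [-0.     -0.0082]
(429, 426) [-0.      0.0075]
(374, 305) [ 0.0188 -0.0002]
(374, 543) [-0.0198 -0.0002]
to [ 0.550074 -0.390318]
```

```bash
python3 -m pendant '[{"dx":0,"dy":0,"dz":-0.4,"turn":0},{"dx":0,"dy":0,"dz":-0.8,"turn":0},{"dx":0,"dy":0,"dz":-0.9,"turn":0},{"dx":0,"dy":0,"dz":-0.9,"turn":0},{"dx":0,"dy":0,"dz":-0.9,"turn":0},{"dx":0,"dy":0,"dz":-0.9,"turn":0},{"dx":-0.4,"dy":0.19,"dz":-0.6,"turn":0},{"dx":-0.6,"dy":0.28,"dz":-0.3,"turn":0},{"dx":-0.51,"dy":0.24,"dz":0,"turn":0},{"dx":-0.7,"dy":0.43,"dz":0,"turn":0},{"dx":-0.7,"dy":0.43,"dz":0,"turn":0},{"dx":-0.7,"dy":0.43,"dz":0,"turn":0},{"dx":-0.7,"dy":0.43,"dz":0,"turn":0},{"dx":-0.7,"dy":0.43,"dz":0,"turn":0},{"dx":-0.7,"dy":0.41,"dz":0,"turn":0},{"dx":0,"dy":0,"dz":0,"turn":0}]';python3 -m pendant '[{"dx":0.13,"dy":0.3,"dz":0,"turn":0},{"dx":0.24,"dy":0.6,"dz":0,"turn":0},{"dx":0.24,"dy":0.6,"dz":0,"turn":0},{"dx":0.24,"dy":0.6,"dz":0,"turn":0},{"dx":0.24,"dy":0.6,"dz":0,"turn":0},{"dx":0.24,"dy":0.5,"dz":0,"turn":0},{"dx":0.14,"dy":0.39,"dz":0,"turn":0},{"dx":0,"dy":0,"dz":0,"turn":0},{"dx":0,"dy":0,"dz":0,"turn":0}]';python3 - <<'E'
from h import *
o=snap("wrist","w20");print(o["position"],o["force"],o["grip_width"])
R=o["tcp_rot"][:2,:2] if hasattr(o["tcp_rot"],"shape") else np.array(o["tcp_rot"])[:2,:2]
print(R.T@(np.array([.5496,-.3911])-o["position"][:2])/.03)
crop("w20",160,130,200,150,4,"w20c")
E
```

```text
clock: 26.05
position: [0.4368, -0.3585, 0.2441]
tcp_rot: [[0.675, 0.738, -0.002], [0.738, -0.675, -0.005], [-0.005, 0.002, -1.0]]
force: [-0.1, -1.0, -0.6]
grip_width: 0.0367
clock: 26.8
position: [0.5494, -0.3904, 0.2437]
tcp_rot: [[0.668, 0.745, -0.002], [0.745, -0.668, 0.001], [-0.0, -0.002, -1.0]]
force: [-0.2, -0.1, -1.4]
grip_width: 0.0369
[ 0.54935142 -0.39041065  0.24365451] [-0.23190597 -0.08835317 -1.39604817] 0.036911306140696945
[-0.01157804  0.0215084 ]
```

View pics/w20c.png

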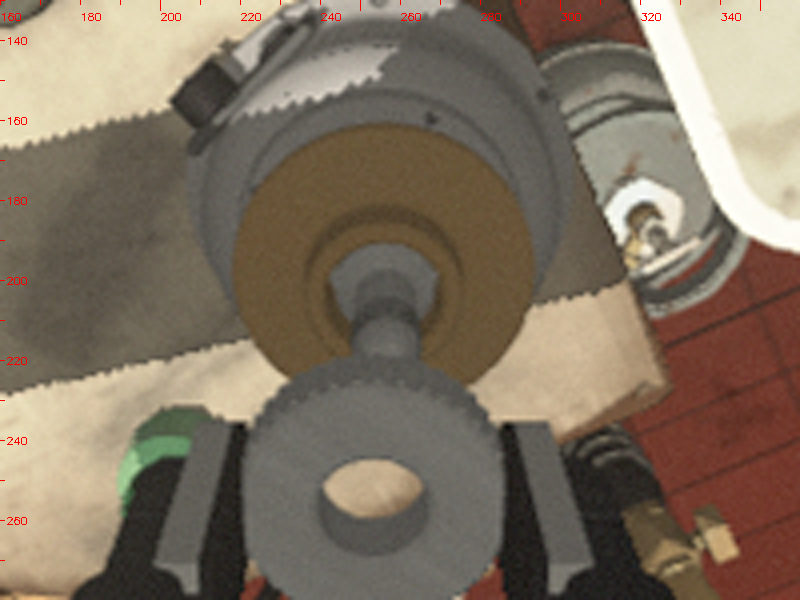

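Run:
```python
from h import *
f=lambda x,y:(160+(x+.5)/4-.5,130+(y+.5)/4-.5)
R=np.array([[.668,.745],[.745,-.668]]);t=np.array([.54935,-.39041])
for n,p,z in [("tip",(386,340),.126),("disc",(384,265),.087),("hub",(384,290),.101)]:
    print(n,np.round(R.T@(atz("w20",f(*p),z)[:2]-t),4))
print("hole",np.round(R.T@(atz("w20",f(373.5,507),.2437-.0623)[:2]-t),4))
```

```text
tip [0.0008 0.0017]
disc [0.0016 0.0016]
hub [0.0011 0.0015]
hole [-0.0002 -0.0005]
```

```bash
python3 -m pendant '[{"dx":0,"dy":0.04,"dz":0.3,"turn":0},{"dx":0,"dy":0,"dz":0.4,"turn":0},{"dx":0,"dy":0,"dz":0.3,"turn":0},{"dx":0,"dy":0,"dz":0.2,"turn":0},{"dx":0,"dy":0,"dz":0,"turn":0},{"dx":0,"dy":0,"dz":0,"turn":0},{"dx":0,"dy":0,"dz":0,"turn":0}]';python3 - <<'E'
from h import *
o=snap("wrist","w21");print(o["position"],o["force"],o["grip_width"])
crop("w21",190,180,130,110,6,"w21c")
E
```

```text
clock: 27.43
position: [0.5505, -0.3921, 0.2088]
tcp_rot: [[0.668, 0.744, 0.001], [0.744, -0.668, -0.0], [0.0, 0.001, -1.0]]
force: [0.3, -0.1, -1.2]
grip_width: 0.0365
[ 0.55053431 -0.39206895  0.20875376] [ 0.32426286 -0.10154283 -1.19929958] 0.036469998925117215
```

View pics/w21c.png

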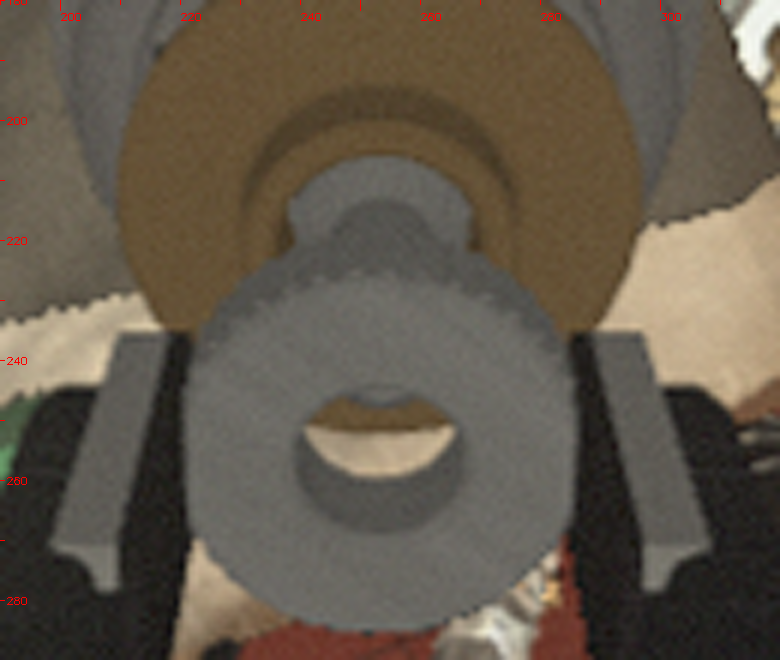

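Run:
```python
from h import *
f=lambda x,y:(190+(x+.5)/6-.5,180+(y+.5)/6-.5)
R=np.array([[.668,.744],[.744,-.668]]);t=np.array([.55053,-.39207])
for n,p,z in [("tip lower edge",(380,406),.128),("hub top hole upper edge",(380,156),.101),("hub outer upper(top)",(380,118),.101),("hub base upper",(380,87),.087),("hole up",(380,398),.1465),("hole low",(380,535),.1465),("hole low bottom",(380,480),.1345),("seat? ",(380,200),.0965)]:
    print(n,np.round(R.T@(atz("w21",f(*p),z)[:2]-t),4))
```

```text
tip lower edge [-0.0053 -0.0004]
hub top hole upper edge [ 0.0121 -0.0004]
hub outer upper(top) [ 0.0169 -0.0004]
hub base upper [ 0.0158 -0.0004]
hole up [ 0.0065 -0.0003]
hole low [-0.0083 -0.0003]
hole low bottom [-0.0101 -0.0004]
seat?  [ 0.0046 -0.0004]
```

```bash
python3 -m pendant '[{"dx":0,"dy":0,"dz":0.1,"turn":0},{"dx":0,"dy":0,"dz":0.1,"turn":0},{"dx":0,"dy":0,"dz":0.1,"turn":0},{"dx":0,"dy":0,"dz":0,"turn":0},{"dx":0,"dy":0,"dz":0,"turn":0}]';python3 - <<'E'
from h import *
o=snap("wrist","w22");print(o["position"],o["force"],o["grip_width"])
crop("w22",190,180,130,110,6,"w22c")
E
```

```text
clock: 27.9
position: [0.5501, -0.3919, 0.1991]
tcp_rot: [[0.668, 0.744, -0.001], [0.744, -0.668, 0.0], [-0.0, -0.001, -1.0]]
force: [-0.3, -0.3, -0.9]
grip_width: 0.0368
[ 0.55012626 -0.39188648  0.19911953] [-0.31668484 -0.27447036 -0.88556908] 0.03680848379790433
```

View pics/w22c.png

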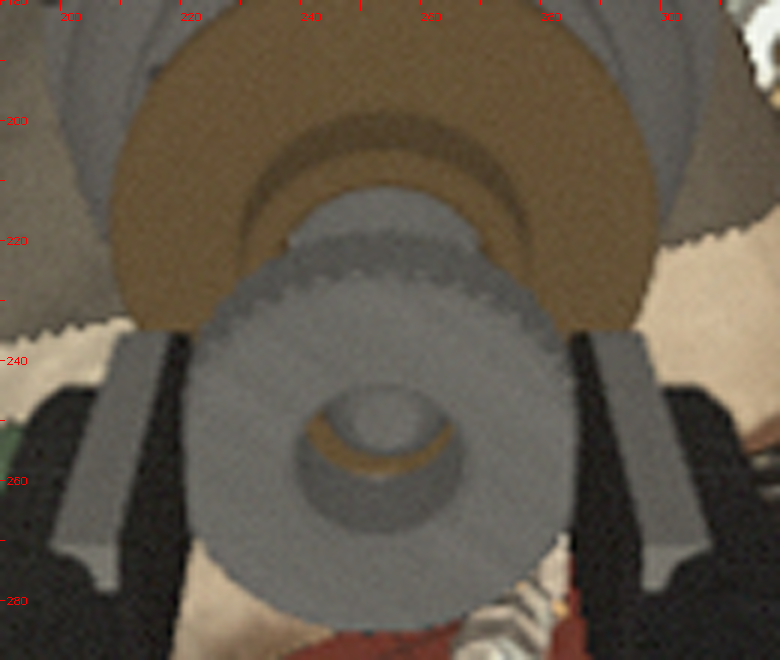

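```bash
python3 -m pendant '[{"dx":0,"dy":0.015,"dz":0.07,"turn":0},{"dx":0,"dy":0,"dz":0.07,"turn":0},{"dx":0,"dy":0,"dz":0,"turn":0}]';python3 -m pendant '[{"dx":0,"dy":0,"dz":0.07,"turn":0},{"dx":0,"dy":0,"dz":0.07,"turn":0},{"dx":0,"dy":0,"dz":0,"turn":0}]';python3 - <<'E'
from h import *
o=snap("wrist","w23");print(o["position"],o["force"],o["grip_width"])
crop("w23",190,180,130,110,6,"w23c")
E
```

```text
clock: 28.2
position: [0.5504, -0.3921, 0.1948]
tcp_rot: [[0.668, 0.744, -0.001], [0.744, -0.668, 0.001], [-0.0, -0.001, -1.0]]
force: [-0.5, -0.3, -1.4]
grip_width: 0.0365
clock: 28.45
position: [0.5504, -0.3921, 0.1905]
tcp_rot: [[0.668, 0.744, -0.001], [0.744, -0.668, 0.001], [-0.0, -0.001, -1.0]]
force: [-0.4, 1.5, -1.2]
grip_width: 0.0366
[ 0.55038117 -0.39211974  0.19048649] [-0.38356197  1.52871102 -1.2053883 ] 0.036577173671889916
```

View pics/w23c.png

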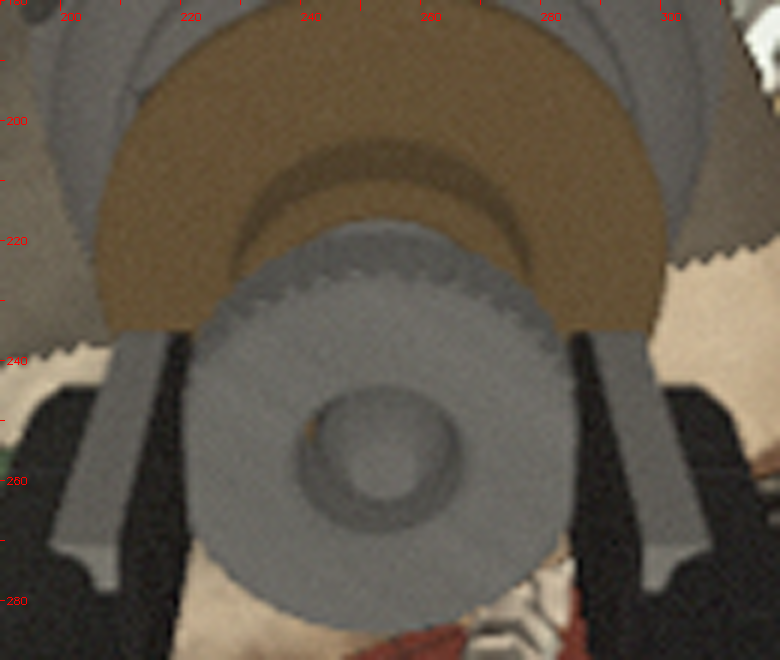

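```bash
python3 -m pendant '[{"dx":0,"dy":0.02,"dz":0.07,"turn":0},{"dx":0,"dy":0,"dz":0.07,"turn":0},{"dx":0,"dy":0,"dz":0,"turn":0}]';python3 -m pendant '[{"dx":0,"dy":0,"dz":0.08,"turn":0},{"dx":0,"dy":0,"dz":0.08,"turn":0},{"dx":0,"dy":0,"dz":0,"turn":0}]'
```

```text
clock: 28.75
position: [0.5509, -0.3926, 0.1863]
tcp_rot: [[0.668, 0.744, -0.001], [0.744, -0.668, 0.001], [-0.0, -0.001, -1.0]]
force: [0.5, -0.4, -0.9]
grip_width: 0.0368
clock: 29.0
position: [0.5508, -0.3925, 0.1814]
tcp_rot: [[0.668, 0.744, -0.001], [0.744, -0.668, 0.001], [-0.0, -0.001, -1.0]]
force: [-0.4, 0.2, 0.1]
grip_width: 0.0367
```

```bash
python3 -m pendant '[{"dx":0,"dy":0,"dz":0.07,"turn":0},{"dx":0,"dy":0,"dz":0.04,"turn":0},{"dx":0,"dy":0,"dz":0,"turn":0}]';python3 -m pendant '[{"dx":0,"dy":0,"dz":0.04,"turn":0},{"dx":0,"dy":0,"dz":0,"turn":0},{"dx":0,"dy":0,"dz":0,"turn":0}]'
```

```text
clock: 29.25
position: [0.551, -0.3926, 0.1785]
tcp_rot: [[0.668, 0.744, -0.001], [0.744, -0.668, 0.0], [-0.0, -0.001, -1.0]]
force: [-0.0, 0.7, -1.1]
grip_width: 0.0364
clock: 29.5
position: [0.5511, -0.3927, 0.1776]
tcp_rot: [[0.668, 0.744, -0.0], [0.744, -0.668, 0.0], [0.0, -0.0, -1.0]]
force: [-0.6, 0.4, -1.4]
grip_width: 0.0367
```

```bash
python3 -m pendant '[{"dx":0,"dy":0,"dz":0.05,"turn":0},{"dx":0,"dy":0,"dz":0,"turn":0},{"dx":0,"dy":0,"dz":0,"turn":0}]';python3 -m pendant '[{"dx":0,"dy":0,"dz":0.04,"turn":0},{"dx":0,"dy":0,"dz":0,"turn":0},{"dx":0,"dy":0,"dz":0,"turn":0}]'
```

```text
clock: 29.75
position: [0.551, -0.3927, 0.176]
tcp_rot: [[0.668, 0.744, -0.0], [0.744, -0.668, 0.0], [-0.0, -0.0, -1.0]]
force: [-0.3, -0.5, -0.5]
grip_width: 0.0365
clock: 30.0
position: [0.5512, -0.3927, 0.1754]
tcp_rot: [[0.668, 0.744, 0.001], [0.744, -0.668, -0.0], [0.0, 0.001, -1.0]]
force: [-0.3, 0.1, 1.5]
grip_width: 0.0367
```

```bash
python3 -m pendant '[{"dx":0,"dy":0,"dz":0.04,"turn":0},{"dx":0,"dy":0,"dz":0,"turn":0},{"dx":0,"dy":0,"dz":0,"turn":0}]';python3 - <<'E'
from h import *
snap("wrist","w24");crop("w24",190,160,130,130,5,"w24c")
E
```

```text
clock: 30.25
position: [0.5513, -0.3927, 0.1753]
tcp_rot: [[0.668, 0.744, 0.001], [0.744, -0.668, -0.001], [0.0, 0.001, -1.0]]
force: [-1.5, 0.8, 6.9]
grip_width: 0.0369
```

View pics/w24c.png

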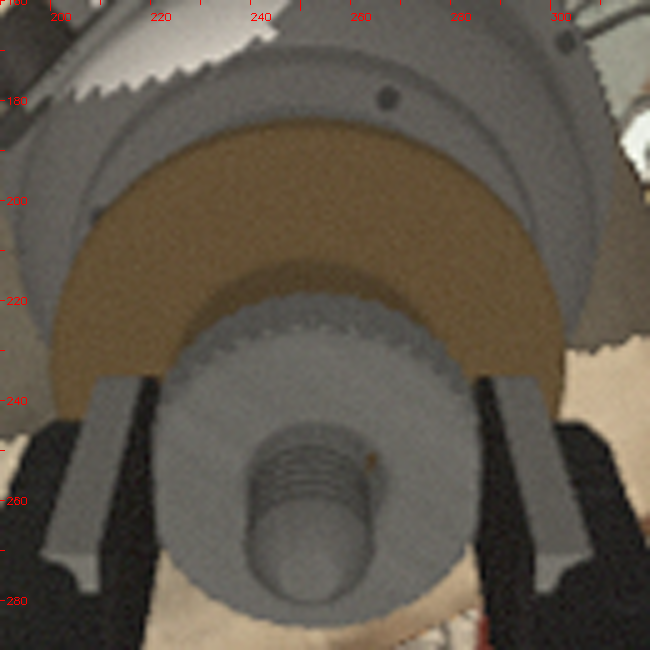

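```bash
python3 -m pendant '[{"dx":0,"dy":0,"dz":-0.03,"turn":0},{"dx":0,"dy":0,"dz":0,"turn":0}]'; python3 -m pendant '[{"dx":0,"dy":0,"dz":0,"turn":0},{"dx":0,"dy":0,"dz":0,"turn":0},{"dx":0,"dy":0,"dz":0,"turn":0},{"dx":0,"dy":0,"dz":0,"turn":0},{"dx":0,"dy":0,"dz":-0.3,"turn":0},{"dx":0,"dy":0,"dz":-0.8,"turn":0},{"dx":0,"dy":0,"dz":-0.8,"turn":0},{"dx":0,"dy":0,"dz":-0.8,"turn":0},{"dx":0,"dy":0,"dz":-0.3,"turn":0},{"dx":0,"dy":0,"dz":0,"turn":0},{"dx":0,"dy":0,"dz":0,"turn":0}]' 70
python3 - <<'E'
from h import *
o=snap("wrist","w25");print(o["position"],o["force"])
crop("w25",180,130,150,130,5,"w25c")
snap("side","side8");crop("side8",190,190,130,100,6,"side8c")
E
```

```text
clock: 30.47
position: [0.5512, -0.3928, 0.1753]
tcp_rot: [[0.668, 0.744, 0.001], [0.744, -0.668, -0.0], [0.0, 0.001, -1.0]]
force: [-0.6, 0.9, 4.3]
grip_width: 0.0368
clock: 31.38
position: [0.5509, -0.3925, 0.2645]
tcp_rot: [[0.668, 0.744, -0.0], [0.744, -0.668, 0.0], [-0.0, -0.0, -1.0]]
force: [0.2, -1.0, -1.4]
grip_width: 0.0599
[ 0.55085476 -0.39253882  0.26448303] [ 0.16436824 -1.00158615 -1.37018016]
```

View pics/w25c.png

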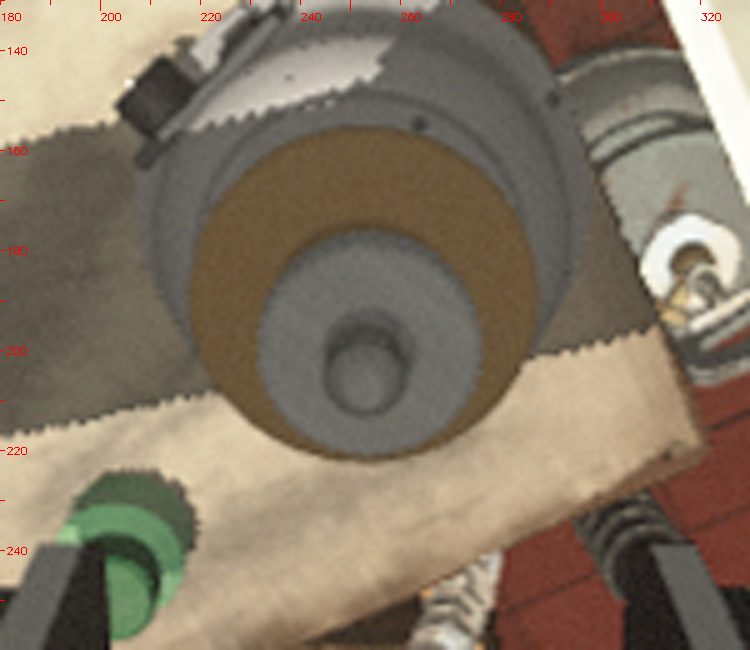

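View pics/side8c.png

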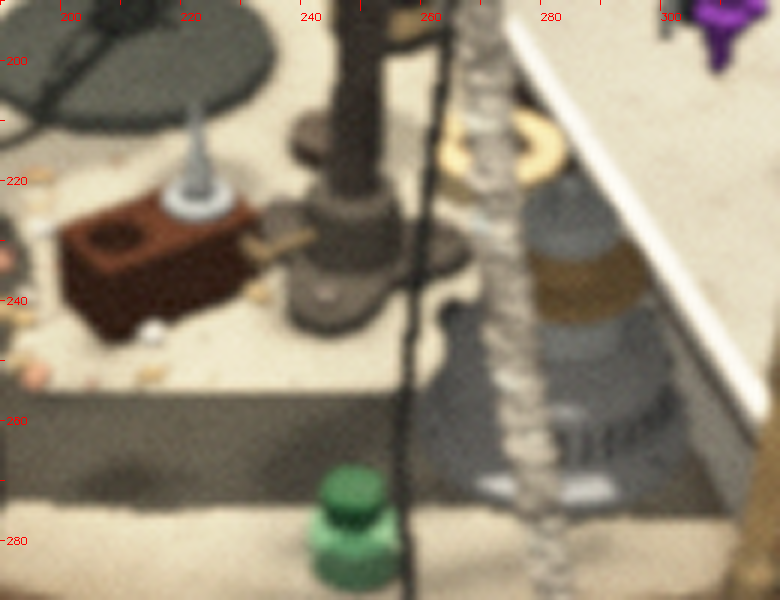

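Run:
```python
from h import *
f=lambda x,y:(180+(x+.5)/5-.5,130+(y+.5)/5-.5)
print("collar",atz("w25",f(370,342),.113),"lap",atz("w25",f(364,294),.087))
o=arm.get_obs();print(o["clock"],o["force"])
print(arm.hand_in())
```

```text
collar [ 0.55188123 -0.3914652   0.113     ] lap [ 0.55112235 -0.39060915  0.087     ]
31.4833 [ 0.2525834   0.95859756 -0.52711654]
the job is handed in; nothing more can be done
None
```

The lapping machine is set up and I handed the job in at about 31.5 s of the 69 s allowed. No verdict was reported.

**What I did:** I took the slotted arbor from the rack and turned it about 73° to line up with the dogs. I then seated it in the spindle and lowered the lap and the collar onto it. Each part was lowered by hand until it made contact.

**Checks that agreed:**

| Part | Tool height when seated (m) | Predicted (m) | Final contact force (N) |
|---|---|---|---|
| Arbor | 0.1717 | about 0.1716 | about 11 to 14 |
| Lap | 0.1605 | 0.1605 | about 7 |
| Collar | 0.1753 | 0.1753 | about 7 |

- **Stack:** the wrist picture after release showed one dog sitting in its slot, and later the collar on the hub around the post. The other dog was hidden.
- **Robot:** it ended clear, about 90 mm above the stack.
- **Bystanders:** the spike and the bottle looked undisturbed in the last side picture. I did not measure them or the cap again.

**What disagreed:** the last camera fix put the lap and collar axis at x 0.551 to 0.552 m, y about -0.391 m. Earlier views of the nose and post gave about (0.549, -0.391). That 2 to 3 mm gap is more than the stated calibration error of about 2 mm. I put it down to camera bias as the wrist turned, since the parts are held mechanically to about 1.5 mm and the tolerance is 4 mm. Between the lap and the collar it showed about 1 mm of offset.

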